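Slide the spot lamp round the curved light rail

TASK

Put the spot lamp onto the free end of the curved rail, with its lens facing the stage, slide it round the bend until it rests against the stop collar, and leave it hanging there. The rail was bent by hand, so feel your way and let the lamp follow the rod gently rather than force it; do not shift the stop collar, and leave the other things on the bench alone.

Things in the scene. Friction and masses are not known exactly. Their poses are not given: they have to be found in the camera images.
- stand: Fixed light-rail stand: cream base 250 x 270 x 28 mm, round stage in the middle (124 mm across, top 41 mm up). Origin on the bench under the stage's centre, z up. A bare round steel rod 12 mm thick, its axis about 120 mm above the bench, curves round the stage from a free end to a clamp on a post 156 mm tall. Pressing the lamp on rod or collar with more than 15 N counts as forcing.
- rod_tip (a point): Outermost point of the rod's free end, rounded as a half ball, on the rod's axis, at (30, 140, 120) mm in the stand's frame. The stand's axes: the rod runs from here along -x, straight for 30 mm.
- bend_start (a point): Point (0, 140, 120) mm in the stand's frame, its axes, where the straight end of the rod meets the bend. From here it curves left, counter-clockwise seen from above, round the stand's origin at about 140 mm radius, by (-140, 0) to the post at (-86, -110). Bent by hand: it strays up to about 8 mm from that circle, 6 mm from that height and 7 degrees from its heading; only by feel can this be known.
- collar_mid (a point): Centre of the stop collar, on the rod's axis: a dark steel ring 28 mm across and 12 mm thick with a small thumb knob on top, clamped on the rod 82 to 106 degrees round the bend from its start. Axes: x outwards from the stage, y along the rod away from the free end. The screw is only finger-tight: about 12 N along the rod shifts it. Nothing else on the rod or stand gives way.
- lamp_bore (a point): Centre of the bore of the loose spot lamp (about 0.3 kg), which stands upright on the bench. The level bore, 14.5 mm across and 26 mm long, runs along x through a dark block 26 (x) x 34 (y) x 36 (z) mm centred here: grip it across y from above. A knob rises 14 mm above the block. Touching the collar, this point is about 20 to 21.5 mm from collar_mid.
- lamp_lens (a point): Centre of the lamp's lens, which faces +y: 34 mm along +y from the bore's middle and 46 mm below it; axes of lamp_bore. It sits in the cream lamp head, 36 x 56 x 32 mm, whose top is 30 mm and flat underside 62 mm below the bore's centre. On the rail with the lens to the stage, x points the way the lamp has to slide.
- dropper: Loose amber dropper bottle, 34 mm across, 72 mm tall; bystander. Origin under its centre.
- petri: Loose covered dish, 63 mm across, 17 mm tall; bystander. Origin under its centre.
- slidebox: Loose grey box for slides, 99 x 43 x 40 mm; bystander. Origin under its centre.
- jar: Loose glass jar with white lid, 52 mm across, 62 mm tall; bystander. Origin under its centre.

How it is judged:
By the outcome, as a careful person would: the job done as asked, in the order asked, and still so for the second after the job is handed in, with the robot touching nothing.
It also fails if it takes over 72 s, if anything falls off the work surface, if the arm or the gripper's body presses on something with over 40 N, if the wrist force passes 120 N, or if a joint passes its speed limit or range.

ROBOT

A 6-joint arm with a two-finger parallel gripper is mounted at the origin on the work surface. World frame = base frame: x ahead of the robot, y to its left, z up, the work surface at z = 0. Lengths are in mm, angles in degrees, forces in N, time in s.
With the tool pointing down it reaches from about 350 to 875 mm from the base axis. Payload 4.2 kg.
Tool frame: the origin (TCP) lies between the finger pads; the fingertips stand 17 mm ahead of it and the grasp point (between the pads) lies 2 mm behind it; x points along the fingers, z is the direction in which the jaws open and shut, and the axes are right-handed (so a half turn about x gives the same grasp; the last joint's range is limited). The gripper opens to 85 mm and grips with 20 to 120 N. Pads are 22 mm wide; open, the fingers measure 114 mm over their backs; the gripper's body (76 mm by 85 mm) begins 54 mm behind the grasp point. The pads swing forward as they close: fully open they stand 13 mm farther back than shut.
Start: joints at [83.801, 22.042, 0.453, 0, -68.411, -14.817], TCP at [224.111, 583.415, 248.312] pointing down, gripper open.
Joint ranges: [-179.83, 179.83], [-69.29, 118.12], [-61.27, 80.66], [-181.25, 117.63], [-171.15, -9.14], [-177.46, 177.46]. Speed limits (degrees/s): [159.86, 159.86, 180, 180, 180, 180].

INTERFACE

Orientations are given as a 3x3 rotation matrix whose columns are the frame's x, y, z axes.
In Python, from station import manip, imaging gives the robot as it stands.
- The arm moves only by the tool play_rows, never from a script. Its argument "plan" is a list of rows, each a list of 3 entries, a list of its own where there are three numbers: the shift along the tool's x, y, z in units of 25 mm (1.0 is 25 mm), then the turn, a rotation vector about the tool's x, y, z in units of 6 degrees (1.0 is 6 degrees), then the closure, from -1 (fully open) to 1 (shut), so that 0 is half open. A call has 1 to 8 rows; each row is the pose to reach, as a shift and turn from the pose measured when the call began, along the tool's axes at that moment; what a row does not reach only later rows make up. A row lasts 1/12 s, in which the tool goes at most 41.7 mm and 7.16 degrees, less where a joint would pass 70% of its speed; a pose out of reach is approached as far as the arm can. A call with a gripper value outside its range is refused whole. The fingers move at their own pace and stop on an object; the grip force is fixed at half the most. Time passes only in rows, so rows that repeat a pose let the fingers close. It gives the time, the measured TCP pose, the force and the opening at its end, in the units of the state.
- manip.observe(): the state, without advancing time (a new reading comes with each control period).
- imaging.grab_frame(name): name is "side" or "top" or "wrist"; returns the picture (384x512x3 uint8, blue, green, red); there is no depth.
- imaging.get_calibration(name): a dict with "fovy" (degrees; the focal length in pixels is half the picture's height over the tangent of half this angle, whatever the lens; pixels are square), "cx", "cy" (the principal point, pixels), "cam_to_world" (4x4, takes a point from camera to world coordinates). Camera axes: x right, y down, z forward; pixel columns grow to the right and rows downward; lengths in mm; the calibration is good to about 2 mm. A picture is of the moment at which its call begins: read the wrist's pose just before it. get_calibration takes no time and is no camera call; for the wrist camera it gives the pose at the moment of the call.
- manip.job_done(): hands the job in, once; it reports no verdict.
The state is a dict: "t": time; "qpos": joint angles; "dq": joint speeds; "joint_torque": joint torques, N m; "eef_pos": TCP position; "orientation": TCP orientation; "wrist_force": force on the tool from outside, world axes, zero at the start; "wrist_torque": the same for the moment, N m; "width": opening from 0.0 (shut) to 1.0 (fully open).
Only numpy, scipy, OpenCV 4.12 (cv2) and the standard library are available. Lean on these libraries where they do the work, as an engineer would, in place of code of your own. Each camera call takes 0.05 s, during which the arm holds its last target.

## Working session

There is one attempt and no reset: what is moved stays moved. The work goes in short steps, Python scripts to look and compute and a tool call to move; the robot and the scene stay as the last step left them, time stands still between calls to the robot, and variables do not carry over. Pictures are saved under pics/ and viewed, and the job is handed in when it is done.

Besides the shell and the picture viewer there is one more tool, called in YAML: its name, and indented under it one key for each argument. play_rows: Moves the arm, as the interface text tells. Its arguments: {"type":"object","properties":{"plan":{"type":"array"}},"required":["plan"]}

```bash
ls; mkdir -p pics
python3 - <<'E'
from station import manip, imaging
import cv2, numpy as np
np.set_printoptions(precision=4,suppress=True)
s=manip.observe()
for k in s: print(k,s[k])
for n in ["side","top","wrist"]:
    cv2.imwrite(f"pics/{n}0.png",imaging.grab_frame(n)); print(n,imaging.get_calibration(n))
E
```

```text
pics
t 0.0
qpos [ 83.8014  22.0904   0.3802  -0.0303 -68.4114 -14.8172]
dq [-0.0078 -0.0406  0.0211  0.1295 -0.0139 -0.0325]
joint_torque [  0.0005 -39.2288  18.8401   4.1861  -0.0046  -0.    ]
eef_pos [223.9131 582.9256 247.2245]
orientation [[-0.0007  0.9334 -0.3588]
 [-0.0021 -0.3588 -0.9334]
 [-1.      0.0001  0.0022]]
wrist_force [ 0.0144 -0.0256  0.2831]
wrist_torque [-0.0028  0.0561 -0.0014]
width 0.9982459816313782
side {'fovy': 46.33372226583549, 'cx': 261.8224565133571, 'cy': 194.73871214393603, 'cam_to_world': array([[   0.8154,   -0.2841,    0.5044,  -29.0782],
       [  -0.5789,   -0.4005,    0.7102, -834.7623],
       [   0.0003,   -0.8711,   -0.491 ,  634.9037],
       [   0.    ,    0.    ,    0.    ,    1.    ]])}
top {'fovy': 57.45138123083399, 'cx': 254.49403480394454, 'cy': 194.6088030894249, 'cam_to_world': array([[   0.0239,   -0.9885,    0.1494,  386.6851],
       [  -0.9995,   -0.0203,    0.0257,  -27.3292],
       [  -0.0223,   -0.15  ,   -0.9884, 1042.24  ],
       [   0.    ,    0.    ,    0.    ,    1.    ]])}
wrist {'fovy': 70.34800365947933, 'cx': 254.86698884866507, 'cy': 189.95789182501105, 'cam_to_world': array([[ -0.3574,  -0.892 ,  -0.2768, 295.147 ],
       [ -0.9339,   0.3421,   0.1036, 555.0859],
       [  0.0023,   0.2956,  -0.9553, 374.012 ],
       [  0.    ,   0.    ,   0.    ,   1.    ]])}
```

View pics/side0.png

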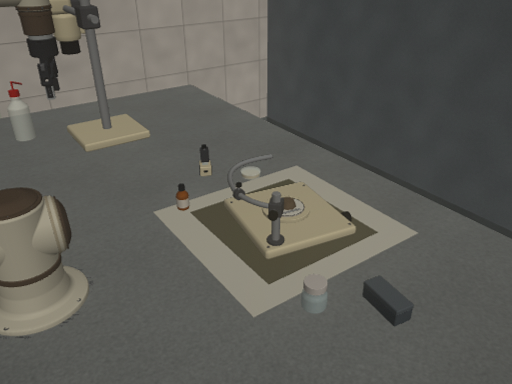

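View pics/top0.png

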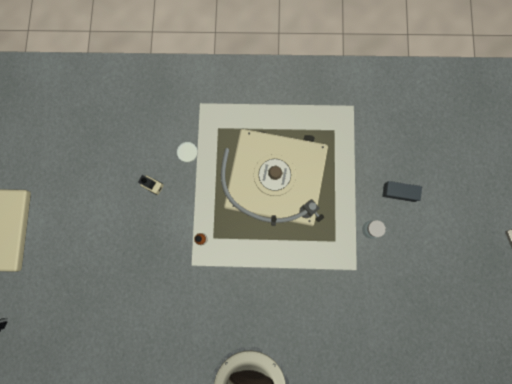

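View pics/wrist0.png

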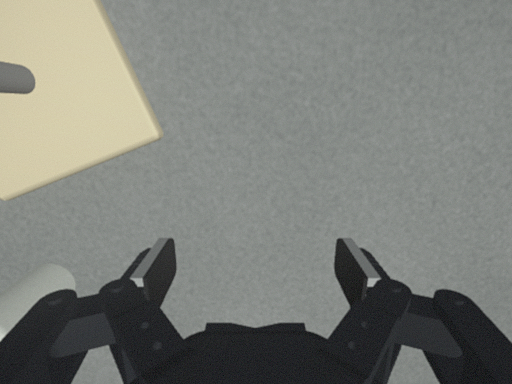

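The side view shows the lamp at about (205,160) and the stand at about (288,208). In the top view the lamp is at (150,183), the rod tip at (227,150), the collar at (273,220) and the post at (311,208). I'll zoom in.

Run:
```python
import cv2
t=cv2.imread("pics/top0.png"); s=cv2.imread("pics/side0.png")
cv2.imwrite("pics/top0a.png",cv2.resize(t[115:265,130:330],None,fx=4,fy=4,interpolation=cv2.INTER_CUBIC))
cv2.imwrite("pics/side0a.png",cv2.resize(s[130:265,165:365],None,fx=4,fy=4,interpolation=cv2.INTER_CUBIC))
```

```text
(no output)
```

View pics/top0a.png

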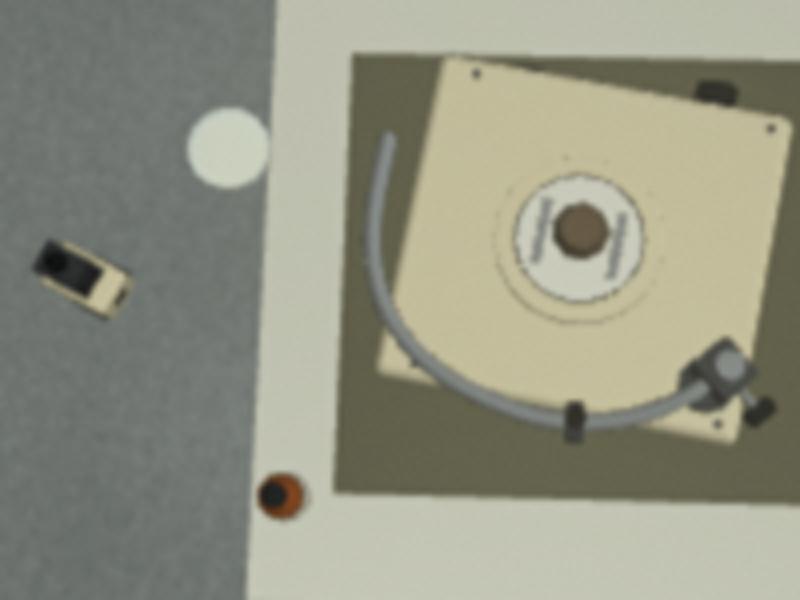

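View pics/side0a.png

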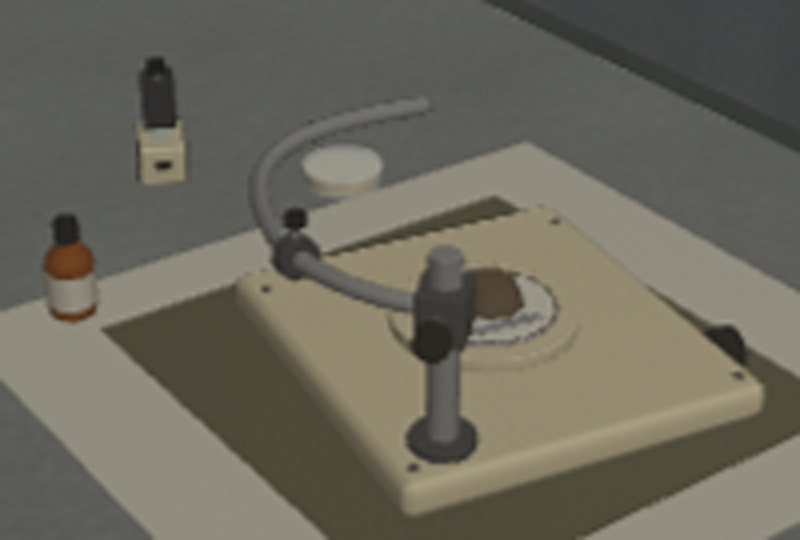

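```bash
cat > h.py <<'E'
import numpy as np, cv2
from station import manip, imaging
from scipy.optimize import least_squares
np.set_printoptions(precision=2,suppress=True,linewidth=150)
def cal(n): return imaging.get_calibration(n)
def proj(c,P):
    P=np.atleast_2d(P); T=np.linalg.inv(c["cam_to_world"]); q=P@T[:3,:3].T+T[:3,3]
    f=192/np.tan(np.radians(c["fovy"]/2))
    return np.c_[c["cx"]+f*q[:,0]/q[:,2], c["cy"]+f*q[:,1]/q[:,2]]
def ray(c,uv):
    f=192/np.tan(np.radians(c["fovy"]/2)); M=c["cam_to_world"]
    d=M[:3,:3]@np.array([(uv[0]-c["cx"])/f,(uv[1]-c["cy"])/f,1]); return M[:3,3],d/np.linalg.norm(d)
def onz(c,uv,z):
    o,d=ray(c,uv); return o+d*(z-o[2])/d[2]
def tri(obs):
    A=np.zeros((3,3));b=np.zeros(3)
    for c,uv in obs:
        o,d=ray(c,uv);Q=np.eye(3)-np.outer(d,d);A+=Q;b+=Q@o
    return np.linalg.solve(A,b)
def pose(xyyaw,P):
    x,y,a=xyyaw; a=np.radians(a); R=np.array([[np.cos(a),-np.sin(a),0],[np.sin(a),np.cos(a),0],[0,0,1]])
    return np.atleast_2d(P)@R.T+[x,y,0]
def fit(obs,x0):
    # obs list of (calib, localpoint, uv)
    f=lambda p: np.concatenate([(proj(c,pose(p,L))[0]-uv) for c,L,uv in obs])
    r=least_squares(f,x0,loss='soft_l1'); return r.x, r.fun.reshape(-1,2)
def crop(u,v,x0,y0,k=4.): return np.array([(u+.5)/k-.5+x0,(v+.5)/k-.5+y0])
E
cat > m1.py <<'E'
from h import *
t=cal("top"); s=cal("side")
T=lambda u,v: crop(u,v,130,115); S=lambda u,v: crop(u,v,165,130)
obs=[(t,[125,135,28],T(443,57)),(t,[125,-135,28],T(794,120)),(t,[-125,-135,28],T(742,443)),(t,[-125,135,28],T(378,372)),(t,[0,0,41],T(580,238)),
 (t,[30,140,120],T(390,133)),(s,[30,140,120],S(428,103)),(s,[125,135,28],S(526,143)),(s,[125,-135,28],S(764,388)),(s,[-125,-135,28],S(406,495)),(s,[-125,135,28],S(240,285))]
p,r=fit(obs,[395,-60,-11]); print("stand",p); print(r)
np.save("stand.npy",p)
L=[(t,[0,0,132-20],T(63,262))]
# lamp: bore height 62; block top 80, knob top 94; head y -22..34
obs=[(t,[0,0,94],T(55,261)),(s,[0,0,94],S(155,62)),(t,[18,34,32],T(107,319)),(t,[-18,34,32],T(132,277)),(s,[18,34,0],S(142,184)),(s,[-18,34,0],S(186,179)),(s,[18,34,32],S(138,143)),(s,[-18,34,32],S(184,143))]
p,r=fit(obs,[400,200,155-90+180]); 
obs=[(c,l,u) for c,l,u in obs]
p,r=fit(obs,[400,200,155]);print("lamp",p);print(r); np.save("lamp.npy",p)
print("collar", tri([(t,T(574,420)),(s,S(297,257))]), "local",pose([0,0,-np.load('stand.npy')[2]],tri([(t,T(574,420)),(s,S(297,257))])-np.r_[np.load('stand.npy')[:2],0]))
print("dropper",onz(t,T(275,495),72),"petri",onz(t,T(228,147),17))
E
python3 m1.py
```

```text
stand [596.72 -62.88  -9.34]
[[-1.18 -0.73]
 [-0.15 -0.99]
 [-0.67  0.87]
 [-1.39  1.51]
 [ 1.47  1.  ]
 [ 1.35  1.53]
 [ 0.62  0.72]
 [ 5.36 14.11]
 [ 1.62 -1.63]
 [ 0.22 -1.56]
 [-2.66 -2.78]]
lamp [565.07 310.04 152.28]
[[-1.17 -0.02]
 [ 0.36 -1.19]
 [-0.45  0.29]
 [-0.35  0.22]
 [-0.08  0.92]
 [ 0.57  1.48]
 [ 0.22  1.89]
 [ 0.5   1.21]]
collar [460.15 -53.76 118.71] local [[-136.24  -13.16  118.71]]
dropper [408.07 149.82  72.  ] petri [669.97 208.17  17.  ]
```

```bash
sed -i 's/S(526,143))/S(550,207))/' m1.py; python3 m1.py | grep -A11 stand
python3 - <<'E'
from h import *
t=cal("top"); s=cal("side")
for uv in [(70,130),(108,118),(148,130),(108,128),(108,143)]: print("s",onz(s,uv,20))
for uv in [(28,191),(20,270),(0,190),(5,323)]: print("t",onz(t,uv,20))
print("tcp in side",proj(s,manip.observe()["eef_pos"]))
E
```

```text
stand [596.91 -64.04  -9.68]
[[-0.5  -1.  ]
 [ 0.45 -0.74]
 [-0.57  1.05]
 [-1.19  1.14]
 [ 1.87  0.95]
 [ 1.9   1.19]
 [ 1.23  0.82]
 [ 0.03 -1.7 ]
 [ 1.93 -1.21]
 [ 0.11 -1.43]
 [-2.2  -2.82]]
s [302.11 873.9   20.  ]
s [462.46 921.52  20.  ]
s [540.69 704.79  20.  ]
s [425.29 812.02  20.  ]
s [376.48 668.19  20.  ]
t [538.25 679.14  20.  ]
t [306.11 674.29  20.  ]
t [539.55 764.98  20.  ]
t [158.01 698.98  20.  ]
tcp in side [[53.69 92.38]]
```

Run:
```python
import cv2
s=cv2.imread("pics/side0.png")
cv2.imwrite("pics/side0b.png",cv2.resize(s[0:150,0:200],None,fx=4,fy=4,interpolation=cv2.INTER_CUBIC))
```

```text
(no output)
```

View pics/side0b.png

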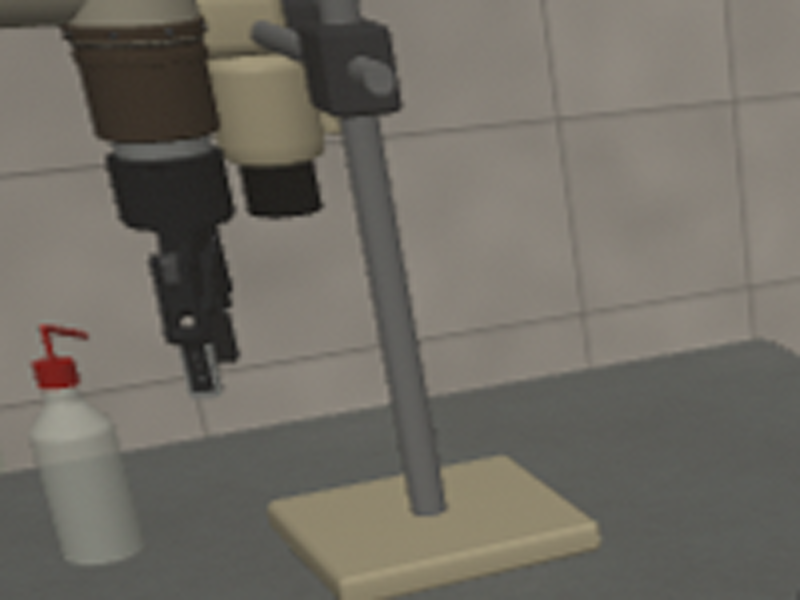

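Stand about (597,-64), yaw -9.7°. Lamp about (565,310), yaw 152°. I'll move towards the lamp and give the tool a half turn as it goes.

play_rows:
  plan:
    - [[0, 1.4, 0.44], [0.5, 0, 0], -1]
    - [[0, 2.8, 0.9], [1.5, 0, 0], -1]
    - [[0, 4.2, 1.3], [2.6, 0, 0], -1]
    - [[0, 5.6, 1.8], [3.7, 0, 0], -1]
    - [[0, 7.0, 2.2], [4.8, 0, 0], -1]
    - [[0, 8.4, 2.7], [5.9, 0, 0], -1]
    - [[0, 9.8, 3.1], [7.0, 0, 0], -1]
    - [[0, 11.2, 3.6], [8.1, 0, 0], -1]

```text
t: 0.82
eef_pos: [454.2, 397.4, 247.4]
orientation: [[-0.001, 0.343, -0.939], [-0.002, -0.939, -0.343], [-1.0, 0.001, 0.001]]
wrist_force: [1.0, 0.5, -0.2]
width: 1.004
```

play_rows:
  plan:
    - [[0, 0.6, -0.4], [1.1, 0, 0], -1]
    - [[0, 1.2, -0.8], [2.2, 0, 0], -1]
    - [[0, 1.8, -1.1], [3.3, 0, 0], -1]
    - [[0, 2.4, -1.5], [4.4, 0, 0], -1]
    - [[0, 3.0, -1.9], [5.5, 0, 0], -1]
    - [[0, 3.6, -2.2], [6.6, 0, 0], -1]
    - [[0, 4.2, -2.6], [7.7, 0, 0], -1]
    - [[0, 4.8, -3.0], [8.8, 0, 0], -1]

```text
t: 1.48
eef_pos: [566.2, 309.7, 247.0]
orientation: [[-0.002, -0.546, -0.838], [-0.002, -0.838, 0.546], [-1.0, 0.003, 0.0]]
wrist_force: [-0.1, 1.8, 0.5]
width: 1.003
```

Run:
```python
from h import *
s=manip.observe(); print(s["qpos"],s["eef_pos"],s["wrist_force"])
```

```text
[ 43.03  24.15   3.54   0.04 -69.55 -76.1 ] [566.19 309.66 247.04] [-0.14  1.79  0.49]
```

play_rows:
  plan:
    - [[0, 0, 0], [1.1, 0, 0], -1]
    - [[0, 0, 0], [2.2, 0, 0], -1]
    - [[0, 0, 0], [3.3, 0, 0], -1]
    - [[0, 0, 0], [4.4, 0, 0], -1]
    - [[0, 0, 0], [5.5, 0, 0], -1]
    - [[0, 0, 0], [6.6, 0, 0], -1]
    - [[0, 0, 0], [7.7, 0, 0], -1]
    - [[0, 0, 0], [8.8, 0, 0], -1]

```text
t: 2.15
eef_pos: [566.0, 309.5, 246.5]
orientation: [[-0.002, -0.998, -0.066], [-0.003, -0.066, 0.998], [-1.0, 0.003, -0.003]]
wrist_force: [0.2, 0.0, 0.4]
width: 1.0
```

play_rows:
  plan:
    - [[0, 0, 0], [1.1, 0, 0], -1]
    - [[0, 0, 0], [2.2, 0, 0], -1]
    - [[0, 0, 0], [3.3, 0, 0], -1]
    - [[0, 0, 0], [4.4, 0, 0], -1]
    - [[0, 0, 0], [5.4, 0, 0], -1]
    - [[0, 0, 0], [5.4, 0, 0], -1]

```text
t: 2.65
eef_pos: [565.8, 309.4, 246.0]
orientation: [[-0.003, -0.877, 0.48], [-0.003, 0.48, 0.877], [-1.0, 0.001, -0.004]]
wrist_force: [-0.3, 0.5, 0.0]
width: 1.003
```

Run:
```python
from h import *
import pickle
s=manip.observe(); print(s["qpos"],s["eef_pos"],s["orientation"],s["wrist_force"])
c=cal("wrist"); im=imaging.grab_frame("wrist"); cv2.imwrite("pics/w1.png",im); pickle.dump(c,open("w1.pkl","wb")); print(c["cam_to_world"])
```

```text
[  43.02   24.2     3.48    0.01  -69.55 -161.73] [565.83 309.43 246.02] [[-0.   -0.88  0.48]
 [-0.    0.48  0.88]
 [-1.    0.   -0.  ]] [-0.33  0.51  0.01]
[[  0.48   0.84   0.26 500.77]
 [  0.88  -0.46  -0.15 344.94]
 [ -0.01   0.29  -0.96 372.65]
 [  0.     0.     0.     1.  ]]
```

View pics/w1.png

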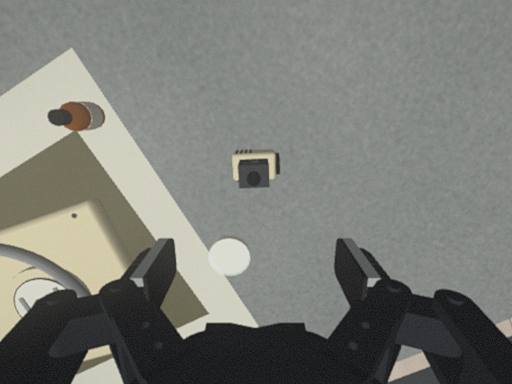

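Run:
```python
from h import *
import pickle
c=pickle.load(open("w1.pkl","rb")); im=cv2.imread("pics/w1.png")
l=np.load("lamp.npy"); st=np.load("stand.npy"); print(l,st)
def dr(p,L,col):
    for q in proj(c,pose(p,L)): cv2.circle(im,tuple(int(round(v)) for v in q),2,col,-1)
dr(l,[[0,0,94]],(0,0,255))
dr(l,[[x,y,80] for x in(-13,13) for y in (-17,17)],(0,255,0))
dr(l,[[x,y,32] for x in(-18,18) for y in (-22,34)],(255,0,0))
dr(st,[[x,140,120] for x in range(0,31,5)],(0,0,255))
print(proj(c,[[l[0],l[1],94],[l[0],l[1],80],[l[0],l[1],0],[408,150,72],[670,208,17]]))
a=np.linspace(0,2,20); dr(st,np.c_[-140*np.sin(a),140*np.cos(a),0*a+120],(0,255,255))
cv2.imwrite("pics/w1a.png",cv2.resize(im,None,fx=1.5,fy=1.5))
```

```text
[565.07 310.04 152.28] [596.91 -64.04  -9.68]
[[256.35 178.62]
 [256.35 175.4 ]
 [256.34 161.39]
 [ 55.11 117.82]
 [229.62 257.61]]
```

View pics/w1a.png

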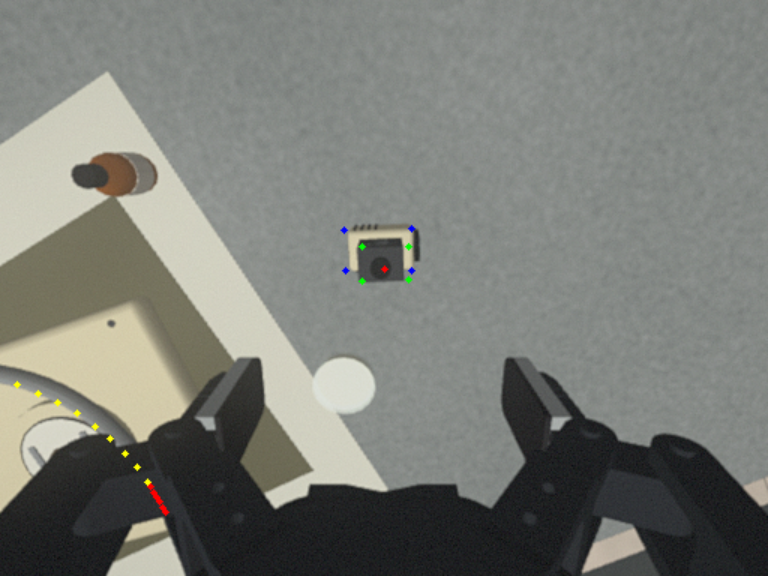

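Run:
```python
import cv2,numpy as np
w=cv2.imread("pics/w1.png");s=cv2.imread("pics/side0.png");t=cv2.imread("pics/top0.png")
a=cv2.resize(w[135:205,215:295],(480,420),interpolation=cv2.INTER_CUBIC)
b=cv2.resize(s[140:182,190:220],(300,420),interpolation=cv2.INTER_CUBIC)
cv2.imwrite("pics/z1.png",np.hstack([a,b]))
```

```text
(no output)
```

View pics/z1.png

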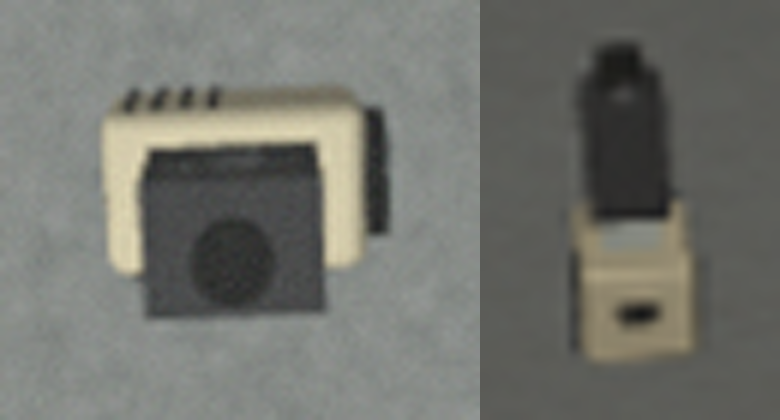

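The wrist view shows the lens bezel on the right of the lamp, so the lens faces about +62° in world. What the side view shows is the rear socket. I'll turn the tool back so that the camera leads along the slide.

play_rows:
  plan:
    - [[0, 0, 0], [-1.1, 0, 0], -1]
    - [[0, 0, 0], [-2.2, 0, 0], -1]
    - [[0, 0, 0], [-3.3, 0, 0], -1]
    - [[0, 0, 0], [-4.4, 0, 0], -1]
    - [[0, 0, 0], [-5.5, 0, 0], -1]
    - [[0, 0, 0], [-6.6, 0, 0], -1]
    - [[0, 0, 0], [-7.7, 0, 0], -1]
    - [[0, 0, 0], [-8.8, 0, 0], -1]

```text
t: 3.37
eef_pos: [565.7, 309.4, 245.8]
orientation: [[-0.004, -0.908, -0.42], [-0.003, -0.42, 0.908], [-1.0, 0.005, -0.002]]
wrist_force: [0.3, 0.6, -0.2]
width: 0.999
```

play_rows:
  plan:
    - [[0, 0, 0], [-1.1, 0, 0], -1]
    - [[0, 0, 0], [-2.2, 0, 0], -1]
    - [[0, 0, 0], [-3.3, 0, 0], -1]
    - [[0, 0, 0], [-4.4, 0, 0], -1]
    - [[0, 0, 0], [-5.5, 0, 0], -1]
    - [[0, 0, 0], [-6.6, 0, 0], -1]
    - [[0, 0, 0], [-7.7, 0, 0], -1]
    - [[0, 0, 0], [-8.8, 0, 0], -1]

```text
t: 4.03
eef_pos: [565.6, 309.3, 245.6]
orientation: [[-0.004, -0.206, -0.979], [-0.004, -0.979, 0.206], [-1.0, 0.004, 0.003]]
wrist_force: [0.6, 0.4, 0.1]
width: 1.0
```

play_rows:
  plan:
    - [[0.2, 0, 0], [-1.1, 0, 0], -1]
    - [[0.4, 0, 0], [-2.2, 0, 0], -1]
    - [[0.6, 0, 0], [-3.3, 0, 0], -1]
    - [[0.8, 0, 0], [-4.4, 0, 0], -1]
    - [[1.0, 0, 0], [-5.5, 0, 0], -1]
    - [[1.2, 0, 0], [-6.6, 0, 0], -1]
    - [[1.4, 0, 0], [-7.7, 0, 0], -1]
    - [[1.6, 0, 0], [-8.8, 0, 0], -1]

```text
t: 4.7
eef_pos: [565.4, 309.1, 205.1]
orientation: [[-0.004, 0.662, -0.75], [-0.004, -0.75, -0.662], [-1.0, 0.0, 0.006]]
wrist_force: [0.3, -0.1, 0.2]
width: 0.998
```

play_rows:
  plan:
    - [[0, 0, 0], [-1.1, 0, 0], -1]
    - [[0, 0, 0], [-2.2, 0, 0], -1]
    - [[0, 0, 0], [-3.3, 0, 0], -1]
    - [[0, 0, 0], [-3.9, 0, 0], -1]
    - [[0, 0, 0], [-3.9, 0, 0], -1]

```text
t: 5.12
eef_pos: [565.3, 309.1, 204.9]
orientation: [[-0.005, 0.906, -0.422], [-0.004, -0.422, -0.906], [-1.0, -0.003, 0.006]]
wrist_force: [-0.5, -0.3, -0.2]
width: 0.999
```

Run:
```python
from h import *
import pickle
s=manip.observe(); print(s["qpos"],s["eef_pos"],s["orientation"],s["wrist_force"])
c=cal("wrist"); im=imaging.grab_frame("wrist"); cv2.imwrite("pics/w2.png",im); pickle.dump(c,open("w2.pkl","wb"))
cv2.imwrite("pics/w2z.png",cv2.resize(im,None,fx=1.5,fy=1.5,interpolation=cv2.INTER_CUBIC))
```

```text
[ 43.03  25.83   0.05  -0.01 -64.58  21.99] [565.28 309.08 204.86] [[-0.    0.91 -0.42]
 [-0.   -0.42 -0.91]
 [-1.   -0.    0.01]] [-0.46 -0.26 -0.21]
```

View pics/w2z.png

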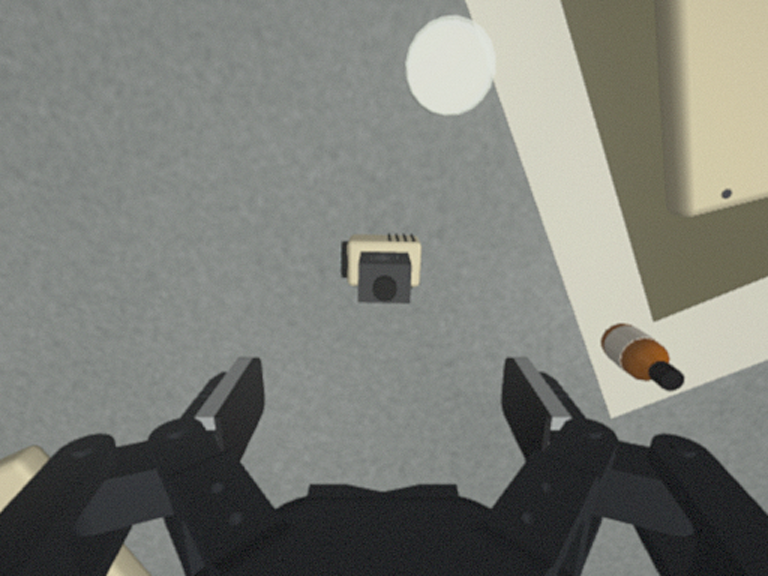

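The lamp is centred between the fingers: knob top at (385,288) in the zoomed picture, lens on the left.

```bash
cat > m2.py <<'E'
from h import *
import pickle
c1=pickle.load(open("w1.pkl","rb"));c2=pickle.load(open("w2.pkl","rb"))
A=lambda u,v:np.array([215+u/6,135+v/6]); B=lambda u,v:np.array([u/1.5,v/1.5])
# block top z=80 corners; lamp y = right in w1, left in w2
obs=[(c1,[0,0,94],A(233,262)),(c2,[0,0,94],B(385,288)),
 (c1,[13,-17,80],A(147,318)),(c1,[13,17,80],A(326,312)),(c1,[18,-28,32],A(112,272)),(c1,[18,28,32],A(360,268)),
 (c2,[-13,-17,80],B(410,303)),(c2,[-13,17,80],B(359,301)),(c2,[-18,-28,32],B(420,285)),(c2,[-18,28,32],B(349,284))]
for x0 in([565,310,-27],):
    p,r=fit(obs,x0); print(p); print(r)
np.save("lamp.npy",p)
s=manip.observe(); R=s["orientation"]; print("tool shift to bore", R.T@(np.r_[p[:2],62]-s["eef_pos"])/25, "yaw tool z",np.degrees(np.arctan2(R[1,2],R[0,2])),"want",p[2]-90)
E
python3 m2.py
```

```text
[564.25 306.3  -25.52]
[[-0.96  0.93]
 [-0.33  0.6 ]
 [-0.95  0.34]
 [-0.5  -0.19]
 [-0.99  1.45]
 [ 0.86 -0.08]
 [ 0.04 -1.02]
 [-0.71  0.04]
 [-0.19  1.12]
 [-1.47  1.39]]
tool shift to bore [5.72 0.02 0.09] yaw tool z -115.15512553147697 want -115.51690901611592
```

play_rows:
  plan:
    - [[0.9, 0, 0], [0, 0, 0], -1]
    - [[1.8, 0, 0], [0, 0, 0], -1]
    - [[2.7, 0, 0], [0, 0, 0], -1]
    - [[3.6, 0, 0], [0, 0, 0], -1]
    - [[4.4, 0, 0.05], [0, 0, 0], -1]
    - [[5.0, 0, 0.09], [0, 0, 0], -1]
    - [[5.4, 0, 0.09], [0, 0, 0], -1]
    - [[5.6, 0, 0.09], [0, 0, 0], -1]

```text
t: 5.83
eef_pos: [563.1, 306.0, 63.2]
orientation: [[-0.007, 0.905, -0.425], [-0.006, -0.425, -0.905], [-1.0, -0.004, 0.008]]
wrist_force: [-0.5, -0.5, 0.3]
width: 1.002
```

play_rows:
  plan:
    - [[0, 0, 0], [0, 0, 0], -0.3]
    - [[0, 0, 0], [0, 0, 0], 0]
    - [[0, 0, 0], [0, 0, 0], 0.1]
    - [[0, 0, 0], [0, 0, 0], 0.2]
    - [[0, 0, 0], [0, 0, 0], 0.3]
    - [[0, 0, 0], [0, 0, 0], 0.5]
    - [[0, 0, 0], [0, 0, 0], 1]
    - [[0, 0, 0], [0, 0, 0], 1]

```text
t: 6.5
eef_pos: [564.0, 306.8, 64.6]
orientation: [[-0.004, 0.905, -0.425], [-0.004, -0.425, -0.905], [-1.0, -0.002, 0.005]]
wrist_force: [-0.9, 1.6, 4.3]
width: 0.391
```

Run:
```python
from h import *
s=manip.observe(); print(s["qpos"],s["eef_pos"],s["orientation"],s["wrist_force"],s["wrist_torque"],s["width"])
im=imaging.grab_frame("wrist"); cv2.imwrite("pics/w3.png",im)
```

```text
[ 42.96  33.65  -8.96   0.02 -47.71  21.89] [564.03 306.8   64.59] [[-0.    0.91 -0.42]
 [-0.   -0.42 -0.91]
 [-1.   -0.    0.01]] [-0.9   1.64  4.32] [ 0.3  -0.01  0.04] 0.3906480806595558
```

View pics/w3.png

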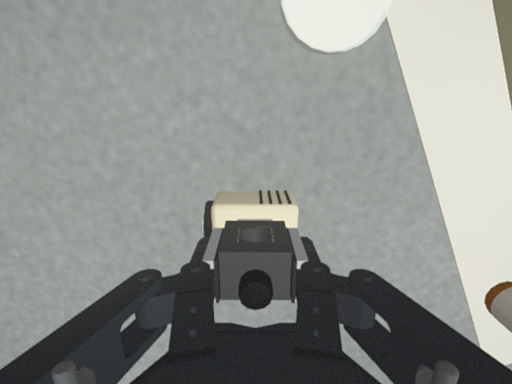

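play_rows:
  plan:
    - [[-0.4, 0, 0], [0, 0, 0], 1]
    - [[-1.1, 0, 0], [0, 0, 0], 1]
    - [[-1.9, 0, 0], [0, 0, 0], 1]
    - [[-2.7, 0.4, 0.3], [0.8, 0, 0], 1]
    - [[-3.5, 0.8, 0.6], [1.8, 0, 0], 1]
    - [[-4.0, 1.4, 1.0], [2.9, 0, 0], 1]
    - [[-4.2, 2.0, 1.4], [4.0, 0, 0], 1]
    - [[-4.2, 2.7, 1.9], [5.1, 0, 0], 1]

```text
t: 7.22
eef_pos: [605.0, 235.1, 170.5]
orientation: [[-0.005, 0.559, -0.829], [-0.004, -0.829, -0.559], [-1.0, 0.0, 0.006]]
wrist_force: [0.8, -0.8, -3.3]
width: 0.391
```

Run:
```python
from h import *
s=manip.observe(); R=s["orientation"];print(s["qpos"],s["eef_pos"],s["wrist_force"],s["wrist_torque"],s["width"])
p=np.load("stand.npy"); tip=pose(p,[30,140,120])[0]; st=pose(p,[90,140,120])[0]; print(tip,st)
print((R.T@(st-s["eef_pos"]))/25, np.degrees(np.arctan2(R[1,2],R[0,2])))
```

```text
[ 35.49  27.88  -1.78   0.01 -60.68  -1.54] [604.98 235.1  170.54] [ 0.84 -0.76 -3.34] [ 0.01 -0.1  -0.05] 0.3908944810885268
[650.03  68.92 120.  ] [709.17  58.83 120.  ]
[2.03 8.18 0.47] -146.04100024994537
```

play_rows:
  plan:
    - [[0, 0.8, 0], [1.1, 0, 0], 1]
    - [[0, 1.6, 0], [2.2, 0, 0], 1]
    - [[0, 2.4, 0.1], [3.3, 0, 0], 1]
    - [[0, 3.2, 0.2], [4.4, 0, 0], 1]
    - [[0, 4.0, 0.2], [5.5, 0, 0], 1]
    - [[0, 4.8, 0.3], [6.6, 0, 0], 1]
    - [[0, 5.6, 0.3], [7.7, 0, 0], 1]
    - [[0, 6.4, 0.4], [8.8, 0, 0], 1]

```text
t: 7.88
eef_pos: [684.9, 95.6, 168.6]
orientation: [[-0.01, -0.329, -0.944], [-0.004, -0.944, 0.329], [-1.0, 0.007, 0.008]]
wrist_force: [-0.3, 0.8, -3.3]
width: 0.391
```

play_rows:
  plan:
    - [[0, 0, 0], [1.1, 0, 0], 1]
    - [[0, 0, 0], [2.2, 0, 0], 1]
    - [[0, 0, 0], [3.3, 0, 0], 1]
    - [[0, 0, 0], [4.4, 0, 0], 1]
    - [[0, 0, 0], [5.5, 0, 0], 1]
    - [[0, 0, 0], [6.6, 0, 0], 1]
    - [[0, 0, 0], [7.7, 0, 0], 1]
    - [[0, 0, 0], [8.8, 0, 0], 1]

```text
t: 8.55
eef_pos: [683.1, 95.1, 166.6]
orientation: [[-0.015, -0.953, -0.302], [-0.005, -0.302, 0.953], [-1.0, 0.016, 0.0]]
wrist_force: [0.7, -0.0, -3.8]
width: 0.383
```

Run:
```python
from h import *
s=manip.observe(); R=s["orientation"];print(s["qpos"],s["eef_pos"],s["wrist_force"],s["wrist_torque"],s["width"])
p=np.load("stand.npy"); tip=pose(p,[30,140,120])[0]; st=pose(p,[90,140,120])[0]; print(tip,st)
print((R.T@(st-s["eef_pos"]))/25, np.degrees(np.arctan2(R[1,2],R[0,2])))
```

```text
[ 21.3   32.07   5.02  -0.07 -63.87 -93.66] [683.06  95.09 166.61] [ 0.67 -0.02 -3.8 ] [-0.01 -0.09 -0.03] 0.38344484419839064
[650.03  68.92 120.  ] [709.17  58.83 120.  ]
[ 1.86 -0.59 -1.7 ] 107.60308014870411
```

```bash
cat >> h.py <<'E'
from scipy.spatial.transform import Rotation as Ro
OFF=np.array([2.6,0.4,0.])
def goto(bore,zyaw,off=OFF,tilt=(0,0)):
    """tool z axis at world angle zyaw, x down -> units"""
    s=manip.observe(); R=s["orientation"]; a=np.radians(zyaw)
    z=np.array([np.cos(a),np.sin(a),0]); x=np.array([0,0,-1.]); W=np.c_[x,np.cross(z,x),z]
    # off expressed in tool frame
    tcp=np.asarray(bore)-W@off
    sh=R.T@(tcp-s["eef_pos"])/25; U,_,Vt=np.linalg.svd(R); Rn=U@Vt
    rv=np.degrees(Ro.from_matrix(Rn.T@W).as_rotvec())/6
    return sh,rv
def bore():
    s=manip.observe(); return s["eef_pos"]+s["orientation"]@OFF
E
python3 - <<'E'
from h import *
p=np.load("stand.npy"); print(goto(pose(p,[85,140,125])[0],90+p[2]))
E
```

```text
(array([ 1.55, -0.42, -1.61]), array([ 4.55, -0.04, -0.15]))
```

play_rows:
  plan:
    - [[0.3, -0.1, -0.3], [1.0, 0, 0], 1]
    - [[0.6, -0.2, -0.6], [2.0, 0, 0], 1]
    - [[0.9, -0.3, -0.9], [3.0, 0, -0.1], 1]
    - [[1.2, -0.4, -1.2], [4.0, 0, -0.15], 1]
    - [[1.5, -0.4, -1.5], [4.5, 0, -0.15], 1]
    - [[1.55, -0.4, -1.6], [4.55, 0, -0.15], 1]
    - [[1.55, -0.4, -1.6], [4.55, 0, -0.15], 1]

```text
t: 9.13
eef_pos: [702.5, 58.8, 125.4]
orientation: [[-0.005, -0.986, 0.169], [-0.005, 0.169, 0.986], [-1.0, 0.005, -0.005]]
wrist_force: [-0.6, 0.4, -4.3]
width: 0.391
```

```bash
cat > look.py <<'E'
import sys,pickle
from h import *
n=sys.argv[1]
s=manip.observe(); print(s["t"],s["qpos"],s["eef_pos"],s["wrist_force"],s["wrist_torque"],s["width"]); print(s["orientation"])
c=cal("wrist"); pickle.dump((c,s),open(n+".pkl","wb"))
w=imaging.grab_frame("wrist"); t=imaging.grab_frame("top"); d=imaging.grab_frame("side")
cv2.imwrite(f"pics/{n}w.png",w);cv2.imwrite(f"pics/{n}t.png",t);cv2.imwrite(f"pics/{n}s.png",d)
a=cv2.resize(t[115:235,190:330],(460,394),interpolation=cv2.INTER_CUBIC)
b=cv2.resize(d[130:250,200:340],(460,394),interpolation=cv2.INTER_CUBIC)
cv2.imwrite(f"pics/{n}c.png",cv2.resize(np.hstack([a,b]),(800,343)))
cv2.imwrite(f"pics/{n}wz.png",cv2.resize(w,None,fx=1.5,fy=1.5,interpolation=cv2.INTER_CUBIC))
E
python3 look.py a
```

```text
9.1333 [  17.95   35.23    4.38    0.18  -59.52 -117.76] [702.47  58.77 125.45] [-0.58  0.37 -4.28] [-0.01 -0.05  0.  ] 0.39123971499943927
[[-0.01 -0.99  0.17]
 [-0.    0.17  0.99]
 [-1.    0.   -0.01]]
```

View pics/awz.png

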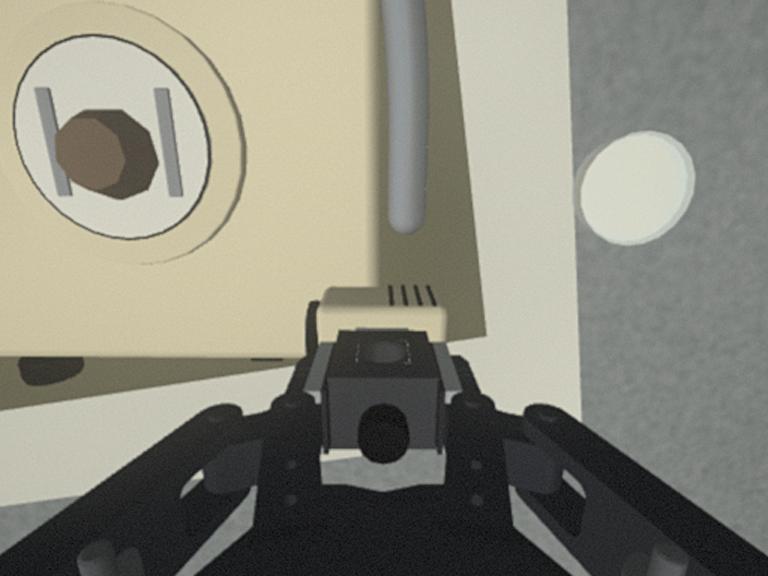

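View pics/ac.png

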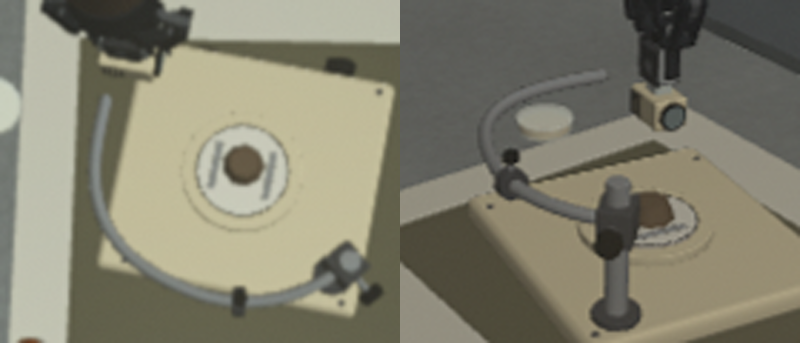

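The wrist view shows the rod tip at about (406,233), a little right of the block's mid-line at x=385. The side view shows the lens facing the stage side.

Run:
```python
from h import *
import pickle
c,s=pickle.load(open("a.pkl","rb")); t=cal("top"); d=cal("side"); R=s["orientation"]; e=s["eef_pos"]
print("bore",bore(), "mouth px*1.5",proj(c,e+R@(OFF+[0,13,0]))*1.5, "knob top",proj(c,e+R@(OFF+[-32,0,0]))*1.5)
print("block top corners",proj(c,[e+R@(OFF+[-18,yy,zz]) for yy in(13,-13) for zz in(-17,17)])*1.5)
w=np.array([406,233])/1.5
# composite crop scale: first resized 140->460 then 800/920 => 140px->400
T=lambda u,v:(190+(u+.5)*140/400-.5,115+(v+.5)*120/343-.5); S=lambda u,v:(200+(u+.5-400)*140/400-.5,130+(v+.5)*120/343-.5)
tt=T(107,95); ss=S(605,74)
P=pose(np.load("stand.npy"),[30,140,120])[0]; print("pred tip",P, proj(c,P)*1.5, proj(t,P),tt,proj(d,P),ss)
X=tri([(c,w),(t,tt),(d,ss)]); print("tri3",X); print("tri ts",tri([(t,tt),(d,ss)]),"w@120",onz(c,w,120))
print("tip in tool rel bore (x down,y ahead,z)",R.T@(X-bore()), R.T@(onz(c,w,120)-bore()))
for v,u in [(233,406),(150,409),(60,407),(10,404)]: print(onz(c,(u/1.5,v/1.5),120))
```

```text
bore [703.51  60.13 125.29] mouth px*1.5 [[385.13 343.63]] knob top [[385.66 435.22]]
block top corners [[329.56 369.13]
 [441.42 369.31]
 [332.51 441.21]
 [437.86 441.38]]
pred tip [650.03  68.92 120.  ] [[389.16 226.99]] [[229.03 149.06]] (227.125, 147.91107871720118) [[272.85 156.19]] (271.425, 155.56413994169097)
tri3 [652.14  74.71 119.62]
tri ts [651.81  75.13 119.48] w@120 [652.88  74.01 120.  ]
tip in tool rel bore (x down,y ahead,z) [ 5.88 53.07  5.73] [ 5.5  52.23  5.16]
[652.88  74.01 120.  ]
[627.64  78.8  120.  ]
[603.04  81.91 120.  ]
[590.46  82.97 120.  ]
```

Run:
```python
from h import *
import pickle
c,s=pickle.load(open("a.pkl","rb"))
print("stage",onz(c,(112/1.5,137/1.5),41))
X=np.array([652.3,74.6,119.7]); a=np.radians(-10.0); ax=np.array([np.cos(a),np.sin(a),0])
print(bore(), goto(X+ax*21,80.0))
```

```text
stage [596.23 -58.68  41.  ]
[703.51  60.13 125.29] (array([0.22, 1.28, 0.22]), array([ 0.06, -0.03,  0.  ]))
```

play_rows:
  plan:
    - [[0.1, 0.3, 0.1], [0, 0, 0], 1]
    - [[0.2, 0.6, 0.2], [0, 0, 0], 1]
    - [[0.22, 0.9, 0.22], [0.06, 0, 0], 1]
    - [[0.22, 1.1, 0.22], [0.06, 0, 0], 1]
    - [[0.22, 1.2, 0.22], [0.06, 0, 0], 1]
    - [[0.22, 1.28, 0.22], [0.06, 0, 0], 1]

```text
t: 9.78
eef_pos: [672.9, 71.2, 122.9]
orientation: [[0.0, -0.985, 0.173], [-0.004, 0.173, 0.985], [-1.0, -0.001, -0.003]]
wrist_force: [0.5, -0.8, -3.1]
width: 0.388
```

```bash
python3 look.py b; python3 -c "
from h import *
print(bore())"
```

```text
9.7833 [  19.78   32.72   -0.78    0.24  -56.54 -119.87] [672.86  71.16 122.86] [ 0.49 -0.79 -3.1 ] [ 0.06  0.01 -0.01] 0.3881411852667153
[[ 0.   -0.98  0.17]
 [-0.    0.17  0.98]
 [-1.   -0.   -0.  ]]
[673.02  70.96 120.08]
```

View pics/bwz.png

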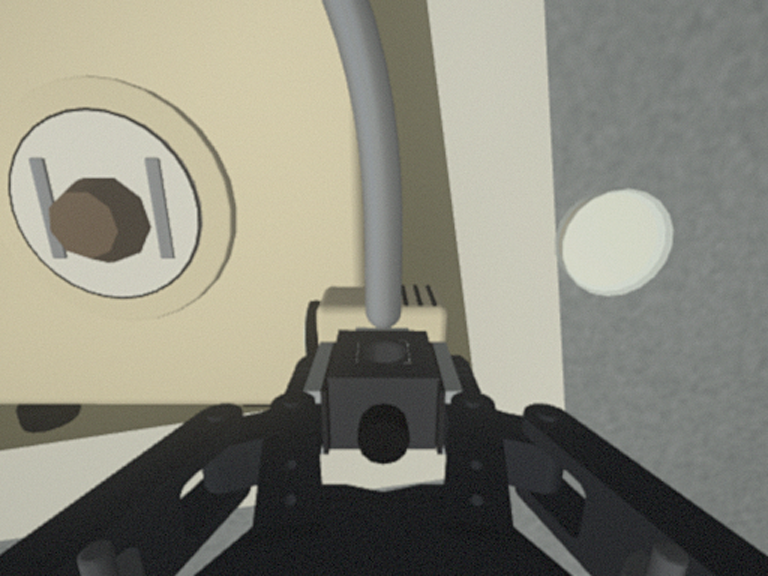

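View pics/bc.png

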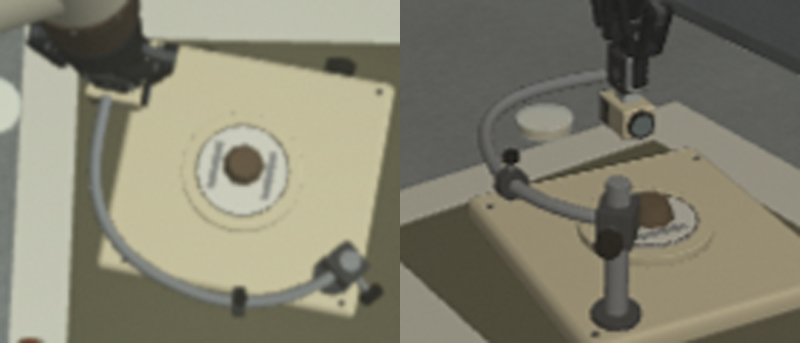

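Run:
```python
import cv2,numpy as np
w=cv2.imread("pics/bw.png");s=cv2.imread("pics/bs.png")
a=cv2.resize(w[170:280,200:310],(400,400),interpolation=cv2.INTER_CUBIC)
b=cv2.resize(s[140:190,250:300],(400,400),interpolation=cv2.INTER_CUBIC)
cv2.imwrite("pics/z2.png",np.hstack([a,b]))
from h import *
import pickle
c,st=pickle.load(open("b.pkl","rb"));d=cal("side");B=bore();R=st["orientation"]
X=np.array([652.3,74.6,119.7])
f=lambda q:(q-[250,140])*8+[400,0]
print("side: bore mouth ctr",f(proj(d,B+R@[0,13,0])),"tip",f(proj(d,X)), "block corners front",f(proj(d,[B+R@[x,13,z] for x in(-18,18) for z in (-17,17)])),"lens",f(proj(d,B+R@[46,0,-34])))
g=lambda q:(q-[200,170])*400/110
print("wrist tip",g(proj(c,X)),"mouth",g(proj(c,B+R@[0,13,0])))
```

```text
side: bore mouth ctr [[599.03 118.08]] tip [[578.29 123.17]] block corners front [[622.23  88.17]
 [577.58  52.66]
 [620.64 183.99]
 [576.64 146.94]] lens [[675.14 269.08]]
wrist tip [[205.29 165.05]] mouth [[205.11 218.16]]
```

View pics/z2.png

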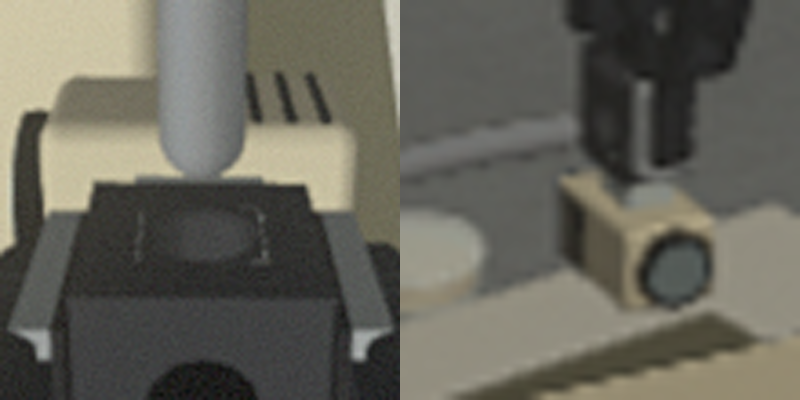

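The rod tip is in line with the bore mouth to within about 1 mm in both views: rod centre x=201 and block centre x=202 in the zoom. I'll advance gently.

play_rows:
  plan:
    - [[0, 0.1, 0], [0, 0, 0], 1]
    - [[0, 0.2, 0], [0, 0, 0], 1]
    - [[0, 0.3, 0], [0, 0, 0], 1]
    - [[0, 0.4, 0], [0, 0, 0], 1]
    - [[0, 0.45, 0], [0, 0, 0], 1]

```text
t: 10.35
eef_pos: [661.9, 72.8, 122.7]
orientation: [[0.0, -0.985, 0.174], [-0.004, 0.174, 0.985], [-1.0, -0.001, -0.003]]
wrist_force: [0.6, 0.3, -4.2]
width: 0.386
```

```bash
python3 look.py c
python3 - <<'E'
from h import *
w=cv2.imread("pics/cw.png");s=cv2.imread("pics/cs.png")
a=cv2.resize(w[170:280,200:310],(400,400),interpolation=cv2.INTER_CUBIC)
b=cv2.resize(s[140:190,250:300],(400,400),interpolation=cv2.INTER_CUBIC)
cv2.imwrite("pics/z3.png",np.hstack([a,b])); print(bore())
E
```

```text
10.35 [  20.25   31.81   -2.51    0.24  -55.74 -120.37] [661.92  72.82 122.68] [ 0.6   0.28 -4.2 ] [ 0.03  0.01 -0.04] 0.3858926850287499
[[ 0.   -0.98  0.17]
 [-0.    0.17  0.98]
 [-1.   -0.   -0.  ]]
[661.92  72.93 120.16]
```

View pics/z3.png

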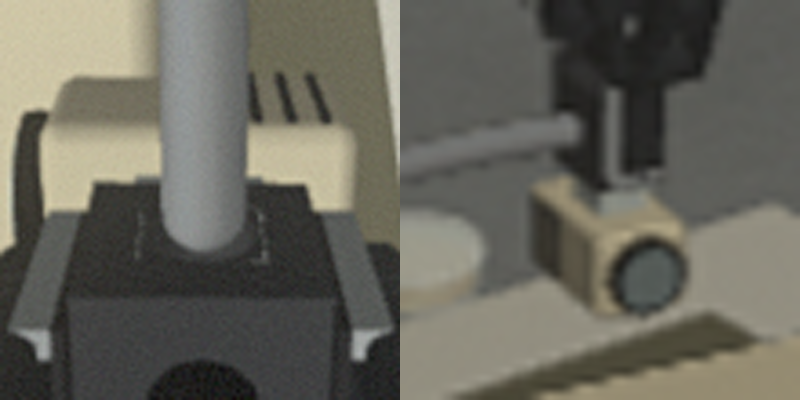

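play_rows:
  plan:
    - [[0, 0.1, 0], [0, 0, 0], 1]
    - [[0, 0.2, 0], [0, 0, 0], 1]
    - [[0, 0.3, 0], [0, 0, 0], 1]

```text
t: 10.75
eef_pos: [654.7, 74.2, 122.7]
orientation: [[0.001, -0.985, 0.173], [-0.004, 0.173, 0.985], [-1.0, -0.001, -0.003]]
wrist_force: [-0.4, -1.1, -3.0]
width: 0.388
```

play_rows:
  plan:
    - [[0, 0.1, 0], [0, 0, 0], 1]
    - [[0, 0.2, 0], [0, 0, 0], 1]
    - [[0, 0.3, 0], [0, 0, 0], 1]

```text
t: 11.0
eef_pos: [647.0, 75.5, 122.8]
orientation: [[0.001, -0.985, 0.173], [-0.003, 0.173, 0.985], [-1.0, -0.001, -0.003]]
wrist_force: [-0.7, -0.4, -3.8]
width: 0.386
```

```bash
python3 look.py d
python3 - <<'E'
from h import *
w=cv2.imread("pics/dw.png");s=cv2.imread("pics/ds.png")
a=cv2.resize(w[170:280,200:310],(400,400),interpolation=cv2.INTER_CUBIC)
b=cv2.resize(s[140:190,250:300],(400,400),interpolation=cv2.INTER_CUBIC)
cv2.imwrite("pics/z4.png",np.hstack([a,b])); print(bore())
E
```

```text
11.0 [  20.95   30.54   -4.83    0.24  -54.67 -121.08] [646.97  75.54 122.79] [-0.71 -0.42 -3.83] [0.   0.01 0.01] 0.38624794977333726
[[ 0.   -0.98  0.17]
 [-0.    0.17  0.98]
 [-1.   -0.   -0.  ]]
[646.73  75.62 120.24]
```

View pics/z4.png

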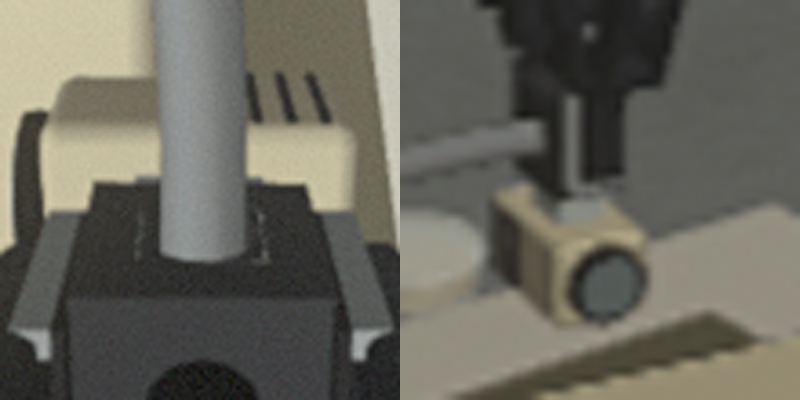

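The lamp is on: the tip is hidden in the bore and the force is only its weight. Next I'll measure the rod's shape from the first pictures so the slide can follow it.

```bash
cat > rod.py <<'E'
from h import *
t=cal("top"); d=cal("side")
T0=cv2.imread("pics/top0.png").astype(float); S0=cv2.imread("pics/side0.png").astype(float)
st=np.array([597.5,-58.3,-10.0])
def curve(th,dr=0,dz=0): # th deg from bend start
    a=np.radians(th); return np.c_[-(140+dr)*np.sin(a),(140+dr)*np.cos(a),120+dz+0*a]
def samp(im,q): 
    g=cv2.GaussianBlur(im,(3,3),0.6)
    return np.array([[cv2.remap(g[:,:,k],np.float32([[u]]),np.float32([[v]]),cv2.INTER_CUBIC)[0,0] for k in range(3)] for u,v in q])
if __name__=="__main__":
    offs=np.arange(-20,20.1,2.)
    for nm,im,c in (("top",T0,t),("side",S0,d)):
        for th in range(0,110,15):
            if nm=="top": P=np.vstack([curve(np.array([th]),dr=o) for o in offs])
            else: P=np.vstack([curve(np.array([th]),dz=o) for o in offs])
            v=samp(im,proj(c,pose(st,P)))
            print(nm,th,"L",v.mean(1).astype(int),"R-B",(v[:,2]-v[:,0]).astype(int))
E
python3 rod.py
```

```text
top 0 L [ 92  89  89  90  90  89  92 102 118 131 132 124 111  97  90  89  89  89  89  88  96] R-B [22 22 21 22 22 22 19 12  4 -2 -3 -1  1  8 15 18 21 21 21 21 21]
top 15 L [126 105  92  89  89  88  89  92 101 117 131 131 123 108  95  90  88  88  88  92 109] R-B [30 25 23 22 22 23 22 20 13  5  0 -2 -1  2  9 16 20 22 22 21 20]
top 30 L [179 179 179 178 174 161 143 123 105 101 109 123 131 126 114  99  89  87  87  88  88] R-B [38 38 39 38 38 36 32 28 24 17  9  2 -1  0  0  5 12 18 21 22 22]
top 45 L [179 179 179 179 179 179 179 178 174 160 144 134 128 122 115 123 145 169 173 170 155] R-B [39 39 39 39 38 38 38 38 37 30 18  6  0  0  4 13 25 35 37 37 35]
top 60 L [179 179 179 180 180 179 174 161 144 132 129 123 114 106 107 108 103  96  90  89  89] R-B [38 38 38 38 39 39 37 31 20  7  1  0  1  7 15 22 24 23 22 22 22]
top 75 L [180 180 180 180 173 159 140 128 127 126 119 107  96  91  90  91  91  91  91  91  91] R-B [38 38 38 38 37 33 22  9  2  0  0  4 11 19 22 23 22 22 22 22 22]
top 90 L [181 179 175 165 148 130 118 118 124 126 119 106  95  91  91  92  93  92  92  92  91] R-B [38 38 38 37 33 26
[... 747 characters left out ...]
 92  91  90] R-B [3 3 4 4 4 4 4 3 3 4 3 3 3 2 2 3 3 2 3 4 4]
side 60 L [ 93  95  96  97  97  97  97  96  96  96  96  96  97  97  99 100 100 100  99  96  92] R-B [3 4 4 3 3 3 3 3 3 3 3 3 3 3 3 3 3 3 3 3 2]
side 75 L [121 108 100  91  85  82  82  83  85  88  91  94  96  97  97  97  97  97  98  98  98] R-B [15 13 11  9  6  4  4  3  3  3  3  3  3  3  3  3  3  3  3  3  3]
side 90 L [ 68  51  47  47  48  50  50  50  51  54  60  71  86  98 100  97  93  91  87  86  88] R-B [12  6  4  4  4  3  3  3  4  3  3  3  3  4  5  5  6  6  5  4  4]
side 105 L [131 131 131 131 129 119  95  76  78  85  92  96  97  93  82  67  57  55  61  80 102] R-B [34 34 35 35 34 30 18  7  4  3  3  3  3  3  3  3  3  3  5  8 12]
```

```bash
cat > rod2.py <<'E'
from rod import *
offs=np.arange(-14,14.1,.5)
ths=np.arange(0,112,7.5); drs=[]
for th in ths:
    P=np.vstack([curve(np.array([th]),dr=o) for o in offs]); v=samp(T0,proj(t,pose(st,P))); ch=v[:,2]-v[:,0]
    w=np.clip(8-ch,0,None); drs.append((w*offs).sum()/w.sum())
drs=np.array(drs); 
print(np.c_[ths,drs].T)
for th,dr in zip(ths,drs):
    P=np.vstack([curve(np.array([th]),dr=dr,dz=o) for o in offs]); q=proj(d,pose(st,P)); v=samp(S0,q).mean(1)
    k=np.argmax(v[8:-8])+8
    tg=proj(d,pose(st,curve(np.array([th-2,th+2]),dr=dr)))
    dv=tg[1]-tg[0]; ang=np.degrees(np.arctan2(dv[1],dv[0]))
    print(th,"peak dz",offs[k],"img ang",round(ang), v[::4].astype(int))
E
python3 rod2.py
```

```text
[[  0.     7.5   15.    22.5   30.    37.5   45.    52.5   60.    67.5   75.    82.5   90.    97.5  105.  ]
 [  0.3    0.71   2.47   4.49   5.41   6.95   5.29   4.75   2.08   0.29  -1.39  -1.73  -1.87   2.65  -1.5 ]]
0.0 peak dz 1.5 img ang 169 [ 92  91  89  87  85  91 101 108 110 104  94  87  87  88  89]
7.5 peak dz 2.5 img ang 165 [ 92  91  87  82  83  90  99 108 110 108  99  89  87  88  89]
15.0 peak dz 2.0 img ang 161 [ 92  91  90  87  84  90 100 106 110 106  99  92  88  89  89]
22.5 peak dz 2.0 img ang 156 [111  93  86  82  82  88  99 106 109 107 100  92  88  90  90]
30.0 peak dz 3.0 img ang 150 [ 99  93  87  83  83  87  95 103 109 108 104  95  90  89  89]
37.5 peak dz 2.5 img ang 142 [ 90  88  86  83  84  89  96 103 106 105 100  93  90  89  91]
45.0 peak dz 4.0 img ang 133 [ 87  88  89  88  89  90  95  99 102 103 101  97  91  88  89]
52.5 peak dz 1.5 img ang 122 [ 97  97  97  97  98  98  99 100 100  99  98  95  92  88  87]
60.0 peak dz 4.0 img ang 107 [94 95 96 96 97 97 98 98 98 99 99 98 98 96 93]
67.5 peak dz 9.0 img ang 91 [81 84 87 90 93 94 95 96 96 97 97 98 98 99 99]
75.0 peak dz 5.0 img ang 75 [80 79 82 86 89 92 93 95 96 97 97 97 96 96 96]
82.5 peak dz 5.0 img ang 61 [78 76 73 76 82 86 90 93 96 97 97 95 93 93 91]
90.0 peak dz 7.0 img ang 49 [ 52  53  53  53  53  53  54  58  67  85 100 100  88  79  77]
97.5 peak dz 5.5 img ang 39 [67 57 54 55 56 56 55 55 55 57 57 57 57 60 69]
105.0 peak dz -10.0 img ang 31 [131 123 108  85  76  82  90  95  97  94  85  71  58  55  60]
```

```bash
cat > path.py <<'E'
from h import *
from scipy.interpolate import make_smoothing_spline, CubicSpline
st=np.array([597.5,-58.3,-10.0])
ths=np.array([-8,-4,0,7.5,15,22.5,30,37.5,45,52.5,60,67.5,75,82.5,90,105]); dr=np.array([0,0,0.2,0.8,2.5,4.3,5.7,6.3,5.6,4.2,2.2,0.2,-1.2,-1.8,-1.9,-1.7])
sp=make_smoothing_spline(ths,dr,lam=30)
th=np.linspace(0,105,400); a=np.radians(th); r=140+sp(th)-sp(0)
L=np.c_[-r*np.sin(a),r*np.cos(a)]; L=np.vstack([np.c_[np.linspace(30,0.5,60),np.full(60,140.)],L])
Wp=pose(st,np.c_[L,0*L[:,0]+120]); S=np.r_[0,np.cumsum(np.linalg.norm(np.diff(Wp[:,:2],axis=0),axis=1))]
# heading averaged over the bore
f=CubicSpline(S[::6],Wp[::6])
def pt(s): return f(s)
def head(s,h=10):
    v=f(np.minimum(s+h,S[-1]))-f(np.maximum(s-h,0)); return np.degrees(np.arctan2(v[1],v[0]))%360
def proj_s(P): 
    ss=np.linspace(0,S[-1],3000); return ss[np.argmin(np.linalg.norm(f(ss)[:,:2]-P[:2],axis=1))]
def th_of(s):
    q=pose([0,0,-st[2]],pt(s)-np.r_[st[:2],0])[0]; return np.degrees(np.arctan2(-q[0],q[1]))
E
cat > nxt.py <<'E'
import sys
from path import *
step=float(sys.argv[1]); n=int(sys.argv[2]); adj=np.array([float(x) for x in sys.argv[3:5]]) if len(sys.argv)>4 else np.zeros(2) # adj: outwards(tool z), up mm
ya=float(sys.argv[5]) if len(sys.argv)>5 else 0
s=manip.observe(); B=bore(); s0=proj_s(B); R=s["orientation"]; h0=head(s0); hv=np.radians(h0)
tg=np.array([np.cos(hv),np.sin(hv),0]); out=np.array([np.sin(hv),-np.cos(hv),0])*1.0
# tool z is heading-90 = outward from stage
e=B-pt(s0); eo=e@out; ez=e[2]
F=np.array(s["wrist_force"]); yaw=np.degrees(np.arctan2(R[1,2],R[0,2]))%360
print("t %.1f s=%.1f th=%.1f B"%(s["t"],s0,th_of(s0)),B,"e out %.2f up %.2f"%(eo,ez),"yaw err %.2f"%((yaw+90-h0+180)%360-180))
print("force along %.1f out %.1f up %.1f"%(F@tg,F@out,F[2]+3.6),"torque(tool)",R.T@np.array(s["wrist_torque"]))
for i in range(1,n+1):
    si=s0+step*i; hi=head(si); v=np.radians(hi); o=np.array([np.sin(v),-np.cos(v),0])
    k=i/n
    P=pt(si)+o*(eo+adj[0]*k)+np.array([0,0,ez+adj[1]*k])
    sh,rv=goto(P,hi-90+ya*k); print(np.round(sh,2).tolist(),np.round(rv,2).tolist(),"th %.1f"%th_of(si))
E
python3 nxt.py 4 6
```

```text
t 11.2 s=4.7 th=-10.2 B [646.73  75.62 120.24] e out 0.44 up 0.24 yaw err 0.03
force along 0.5 out -0.0 up 0.5 torque(tool) [-0.02 -0.03 -0.04]
[-0.0, 0.16, -0.0] [0.0, -0.03, 0.01] th -8.6
[-0.0, 0.32, -0.0] [0.0, -0.03, 0.01] th -7.0
[-0.0, 0.48, -0.0] [0.0, -0.03, 0.01] th -5.4
[-0.0, 0.64, -0.0] [0.01, -0.03, 0.01] th -3.8
[-0.0, 0.8, -0.0] [0.02, -0.03, 0.01] th -2.2
[-0.0, 0.96, -0.0] [-0.01, -0.03, 0.01] th -0.5
```

play_rows:
  plan:
    - [[0, 0.16, 0], [0, 0, 0], 1]
    - [[0, 0.32, 0], [0, 0, 0], 1]
    - [[0, 0.48, 0], [0, 0, 0], 1]
    - [[0, 0.64, 0], [0, 0, 0], 1]

```text
t: 11.48
eef_pos: [630.8, 78.4, 122.8]
orientation: [[0.0, -0.985, 0.173], [-0.004, 0.173, 0.985], [-1.0, -0.001, -0.003]]
wrist_force: [-0.8, 0.0, -3.7]
width: 0.387
```

```bash
python3 nxt.py 4 6
```

```text
t 11.5 s=21.4 th=-3.5 B [630.41  78.44 120.17] e out 0.37 up 0.17 yaw err 0.06
force along 0.7 out -0.1 up -0.1 torque(tool) [ 0.   -0.02 -0.02]
[-0.0, 0.16, -0.0] [0.02, -0.03, 0.01] th -1.9
[-0.0, 0.32, -0.0] [-0.01, -0.03, 0.01] th -0.3
[-0.0, 0.48, 0.0] [-0.08, -0.03, 0.01] th 1.4
[-0.0, 0.64, 0.0] [-0.19, -0.03, 0.01] th 3.0
[-0.0, 0.8, -0.0] [-0.33, -0.03, 0.01] th 4.6
[-0.0, 0.96, -0.01] [-0.51, -0.03, 0.01] th 6.3
```

play_rows:
  plan:
    - [[0, 0.16, 0], [0, 0, 0], 1]
    - [[0, 0.32, 0], [0, 0, 0], 1]
    - [[0, 0.48, 0], [-0.08, 0, 0], 1]
    - [[0, 0.64, 0], [-0.19, 0, 0], 1]
    - [[0, 0.8, 0], [-0.33, 0, 0], 1]

```text
t: 11.9
eef_pos: [610.7, 81.9, 122.8]
orientation: [[0.001, -0.99, 0.138], [-0.004, 0.138, 0.99], [-1.0, -0.001, -0.003]]
wrist_force: [0.1, -0.2, -3.4]
width: 0.391
```

```bash
python3 nxt.py 4 6
```

```text
t 11.9 s=41.7 th=4.8 B [610.34  81.97 120.22] e out 0.49 up 0.22 yaw err -0.02
force along -0.2 out -0.2 up 0.2 torque(tool) [ 0.02 -0.02  0.03]
[-0.0, 0.16, -0.0] [-0.18, -0.03, 0.01] th 6.4
[-0.0, 0.32, -0.01] [-0.35, -0.03, 0.01] th 8.0
[-0.0, 0.48, -0.01] [-0.53, -0.03, 0.01] th 9.6
[-0.0, 0.64, -0.02] [-0.72, -0.03, 0.01] th 11.3
[-0.0, 0.8, -0.04] [-0.94, -0.03, 0.01] th 12.9
[-0.0, 0.96, -0.05] [-1.16, -0.03, 0.01] th 14.5
```

play_rows:
  plan:
    - [[0, 0.16, 0], [-0.18, 0, 0], 1]
    - [[0, 0.32, -0.01], [-0.35, 0, 0], 1]
    - [[0, 0.48, -0.01], [-0.53, 0, 0], 1]
    - [[0, 0.64, -0.02], [-0.72, 0, 0], 1]

```text
t: 12.23
eef_pos: [594.5, 83.7, 122.9]
orientation: [[0.001, -0.998, 0.061], [-0.003, 0.061, 0.998], [-1.0, -0.001, -0.003]]
wrist_force: [-1.0, 0.3, -3.8]
width: 0.388
```

```bash
cat > v.py <<'E'
import sys
from h import *
n=sys.argv[1]; w=imaging.grab_frame("wrist"); cv2.imwrite(f"pics/{n}w.png",w)
s=int(len(sys.argv)>2) and imaging.grab_frame("side")
a=cv2.resize(w[150:290,185:325],(560,560),interpolation=cv2.INTER_CUBIC); cv2.imwrite(f"pics/{n}z.png",a)
E
python3 nxt.py 4 6; python3 v.py e
```

```text
t 12.2 s=58.0 th=11.4 B [594.06  83.72 120.27] e out 0.59 up 0.27 yaw err -0.02
force along 1.0 out 0.2 up -0.2 torque(tool) [-0.    0.   -0.01]
[-0.0, 0.16, -0.0] [-0.22, -0.03, 0.01] th 13.0
[-0.0, 0.32, -0.01] [-0.45, -0.03, 0.01] th 14.6
[-0.0, 0.48, -0.02] [-0.7, -0.03, 0.01] th 16.2
[-0.0, 0.64, -0.03] [-0.96, -0.03, 0.01] th 17.8
[-0.0, 0.8, -0.05] [-1.24, -0.03, 0.01] th 19.4
[-0.0, 0.96, -0.07] [-1.53, -0.03, 0.01] th 21.0
```

View pics/ez.png

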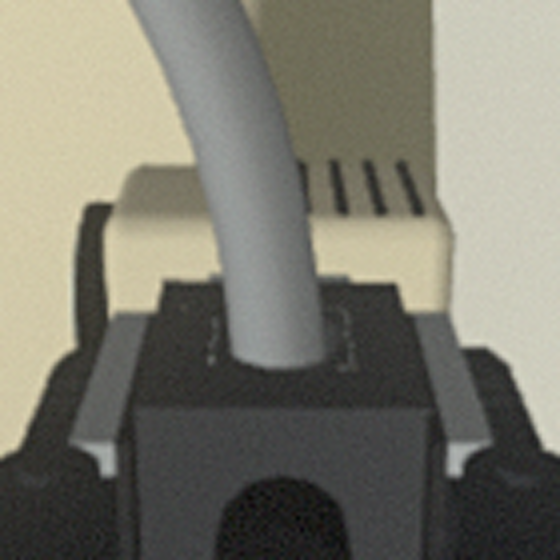

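play_rows:
  plan:
    - [[0, 0.16, 0], [-0.24, 0, 0], 1]
    - [[0, 0.32, -0.01], [-0.5, 0, 0], 1]
    - [[0, 0.48, -0.02], [-0.75, 0, 0], 1]
    - [[0, 0.64, -0.03], [-1.05, 0, 0], 1]

```text
t: 12.62
eef_pos: [577.1, 83.8, 122.8]
orientation: [[-0.0, -0.999, -0.052], [-0.004, -0.052, 0.999], [-1.0, 0.001, -0.004]]
wrist_force: [0.4, 0.5, -4.3]
width: 0.386
```

```bash
python3 nxt.py 4 6; python3 v.py f
```

```text
t 12.6 s=75.3 th=18.3 B [576.74  83.8  120.23] e out 0.49 up 0.23 yaw err 0.18
force along -0.4 out 0.5 up -0.7 torque(tool) [-0.06 -0.01 -0.04]
[0.0, 0.16, -0.0] [-0.25, -0.03, -0.01] th 19.9
[0.0, 0.32, -0.01] [-0.55, -0.03, -0.01] th 21.5
[0.0, 0.48, -0.02] [-0.86, -0.03, -0.01] th 23.1
[0.0, 0.64, -0.03] [-1.18, -0.03, -0.01] th 24.7
[0.0, 0.8, -0.06] [-1.5, -0.03, -0.01] th 26.3
[0.0, 0.96, -0.08] [-1.84, -0.03, -0.01] th 27.8
```

View pics/fz.png

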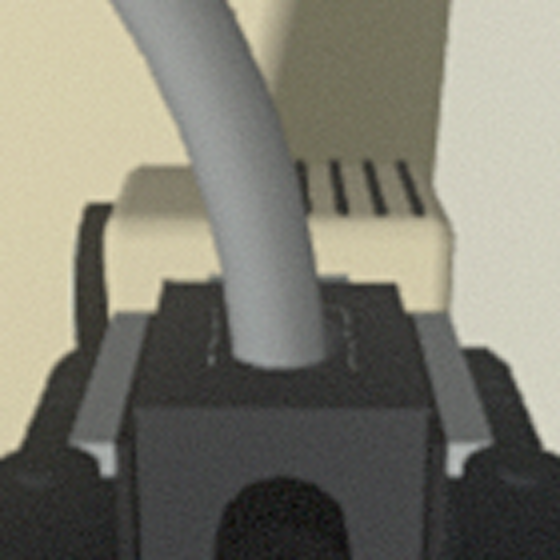

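The rod is still centred in the bore mouth (about x=280), with no lateral force.

play_rows:
  plan:
    - [[0, 0.16, 0], [-0.28, 0, 0], 1]
    - [[0, 0.32, -0.01], [-0.58, 0, 0], 1]
    - [[0, 0.48, -0.02], [-0.9, 0, 0], 1]
    - [[0, 0.64, -0.04], [-1.22, 0, 0], 1]

```text
t: 13.0
eef_pos: [560.1, 81.8, 122.9]
orientation: [[-0.001, -0.983, -0.182], [-0.004, -0.182, 0.983], [-1.0, 0.002, -0.003]]
wrist_force: [0.4, -0.1, -4.4]
width: 0.389
```

```bash
python3 nxt.py 4 6; python3 v.py g
```

```text
t 13.0 s=92.4 th=25.1 B [559.72  81.74 120.25] e out 0.37 up 0.25 yaw err -0.10
force along -0.4 out -0.2 up -0.8 torque(tool) [-0.03 -0.03 -0.02]
[0.0, 0.16, -0.0] [-0.35, -0.03, -0.02] th 26.7
[0.0, 0.32, -0.01] [-0.69, -0.03, -0.02] th 28.3
[0.0, 0.48, -0.02] [-1.04, -0.03, -0.02] th 29.9
[0.0, 0.64, -0.04] [-1.4, -0.03, -0.02] th 31.4
[0.0, 0.8, -0.07] [-1.76, -0.03, -0.02] th 33.0
[0.0, 0.96, -0.1] [-2.14, -0.03, -0.02] th 34.6
```

View pics/gz.png

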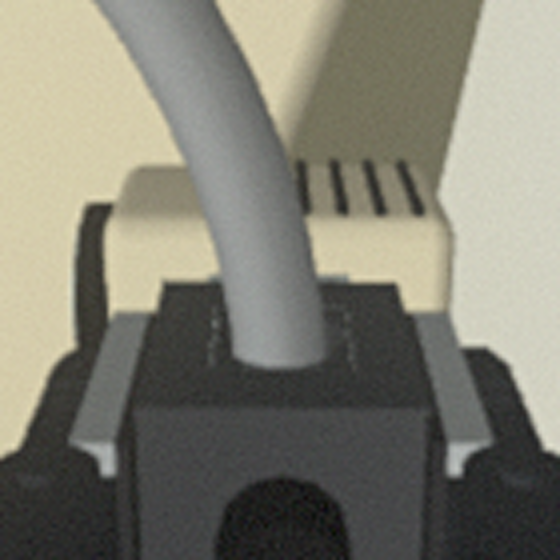

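play_rows:
  plan:
    - [[0, 0.16, 0], [-0.35, 0, 0], 1]
    - [[0, 0.32, -0.01], [-0.69, 0, 0], 1]
    - [[0, 0.48, -0.02], [-1.04, 0, 0], 1]
    - [[0, 0.64, -0.04], [-1.4, 0, 0], 1]

```text
t: 13.38
eef_pos: [543.6, 77.7, 123.0]
orientation: [[-0.002, -0.945, -0.326], [-0.004, -0.326, 0.945], [-1.0, 0.003, -0.003]]
wrist_force: [-0.1, -0.1, -4.1]
width: 0.388
```

```bash
python3 nxt.py 4 6; python3 v.py i
```

```text
t 13.4 s=109.4 th=31.8 B [543.25  77.54 120.36] e out 0.53 up 0.36 yaw err -0.35
force along 0.1 out -0.0 up -0.5 torque(tool) [-0.01 -0.04 -0.04]
[0.0, 0.16, -0.0] [-0.43, -0.03, -0.03] th 33.4
[0.0, 0.32, -0.01] [-0.81, -0.03, -0.03] th 34.9
[0.0, 0.48, -0.03] [-1.19, -0.02, -0.03] th 36.5
[0.0, 0.64, -0.05] [-1.57, -0.02, -0.03] th 38.1
[0.0, 0.8, -0.08] [-1.96, -0.02, -0.03] th 39.6
[0.0, 0.96, -0.12] [-2.33, -0.02, -0.03] th 41.2
```

View pics/iz.png

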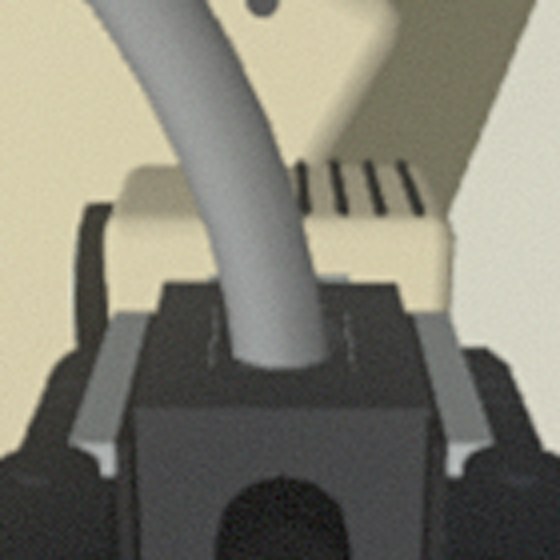

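Still centred and free.

play_rows:
  plan:
    - [[0, 0.16, 0], [-0.43, 0, 0], 1]
    - [[0, 0.32, -0.01], [-0.81, 0, 0], 1]
    - [[0, 0.48, -0.03], [-1.2, 0, 0], 1]
    - [[0, 0.64, -0.05], [-1.6, 0, 0], 1]

```text
t: 13.77
eef_pos: [528.2, 70.9, 123.1]
orientation: [[-0.003, -0.877, -0.481], [-0.004, -0.481, 0.877], [-1.0, 0.004, -0.002]]
wrist_force: [-1.2, 0.7, -3.4]
width: 0.388
```

```bash
python3 nxt.py 4 6; python3 v.py j
```

```text
t 13.8 s=126.2 th=38.4 B [527.8   70.72 120.49] e out 0.60 up 0.49 yaw err -0.21
force along 0.7 out 1.1 up 0.2 torque(tool) [-0.01 -0.04 -0.02]
[0.0, 0.16, -0.0] [-0.42, -0.02, -0.04] th 40.0
[0.0, 0.32, -0.01] [-0.79, -0.02, -0.04] th 41.5
[0.0, 0.48, -0.03] [-1.16, -0.02, -0.04] th 43.1
[0.0, 0.64, -0.05] [-1.51, -0.02, -0.04] th 44.7
[0.0, 0.8, -0.08] [-1.86, -0.01, -0.04] th 46.2
[0.0, 0.96, -0.11] [-2.2, -0.01, -0.04] th 47.8
```

View pics/jz.png

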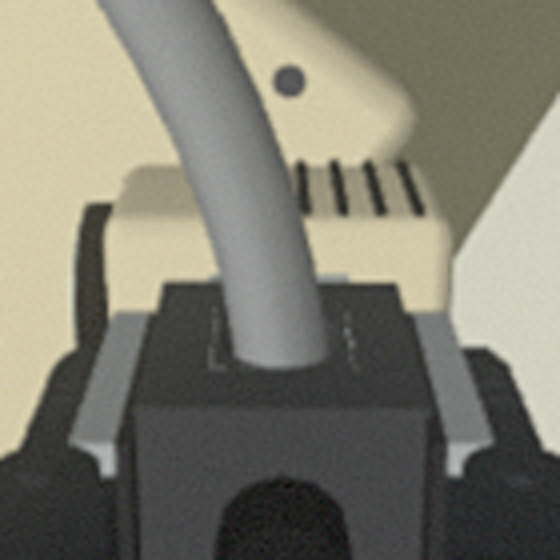

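play_rows:
  plan:
    - [[0, 0.16, 0], [-0.42, 0, 0], 1]
    - [[0, 0.32, -0.01], [-0.79, 0, 0], 1]
    - [[0, 0.48, -0.03], [-1.16, 0, 0], 1]
    - [[0, 0.64, -0.05], [-1.52, 0, 0], 1]

```text
t: 14.15
eef_pos: [514.1, 61.8, 123.2]
orientation: [[-0.004, -0.789, -0.615], [-0.004, -0.615, 0.789], [-1.0, 0.005, -0.001]]
wrist_force: [0.0, 0.5, -4.0]
width: 0.39
```

```bash
python3 nxt.py 4 6; python3 v.py k
```

```text
t 14.2 s=142.8 th=44.9 B [513.79  61.53 120.65] e out 0.71 up 0.65 yaw err -0.21
force along -0.4 out 0.4 up -0.4 torque(tool) [-0.04 -0.08 -0.04]
[0.0, 0.16, -0.0] [-0.38, -0.01, -0.05] th 46.5
[0.0, 0.32, -0.01] [-0.72, -0.01, -0.05] th 48.1
[0.0, 0.48, -0.03] [-1.06, -0.01, -0.05] th 49.7
[0.0, 0.64, -0.05] [-1.39, -0.01, -0.05] th 51.2
[0.0, 0.8, -0.07] [-1.72, -0.0, -0.05] th 52.8
[0.01, 0.96, -0.1] [-2.03, -0.0, -0.05] th 54.4
```

View pics/kz.png

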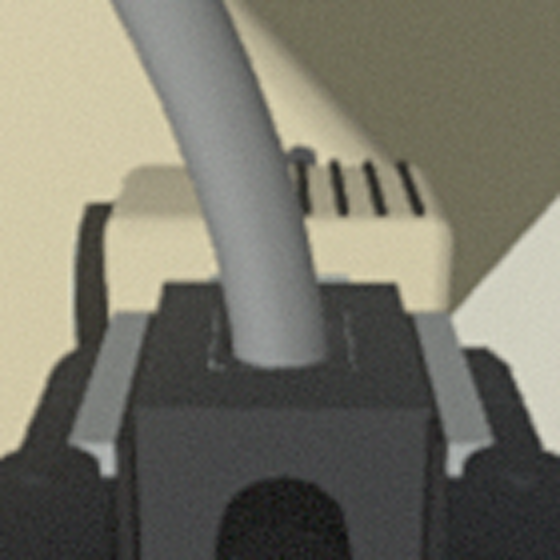

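play_rows:
  plan:
    - [[0, 0.16, 0], [-0.38, 0, -0.02], 1]
    - [[0, 0.32, -0.01], [-0.72, 0, -0.04], 1]
    - [[0, 0.48, -0.03], [-1.06, 0, -0.05], 1]
    - [[0, 0.64, -0.05], [-1.4, 0, -0.05], 1]

```text
t: 14.53
eef_pos: [501.7, 50.5, 123.4]
orientation: [[-0.0, -0.69, -0.724], [-0.001, -0.724, 0.69], [-1.0, 0.001, -0.0]]
wrist_force: [1.0, 0.2, -3.9]
width: 0.388
```

```bash
python3 nxt.py 4 6; python3 v.py l
```

```text
t 14.5 s=159.5 th=51.5 B [501.45  50.24 120.84] e out 0.71 up 0.84 yaw err -0.24
force along -0.9 out -0.6 up -0.3 torque(tool) [-0.01 -0.03 -0.01]
[0.0, 0.16, -0.0] [-0.36, -0.0, -0.01] th 53.1
[0.0, 0.32, -0.01] [-0.68, -0.0, -0.01] th 54.7
[0.0, 0.48, -0.03] [-0.99, -0.0, -0.01] th 56.2
[0.0, 0.64, -0.04] [-1.28, -0.0, -0.01] th 57.8
[0.0, 0.8, -0.07] [-1.56, -0.0, -0.01] th 59.4
[0.0, 0.96, -0.1] [-1.83, -0.0, -0.01] th 61.0
```

View pics/lz.png

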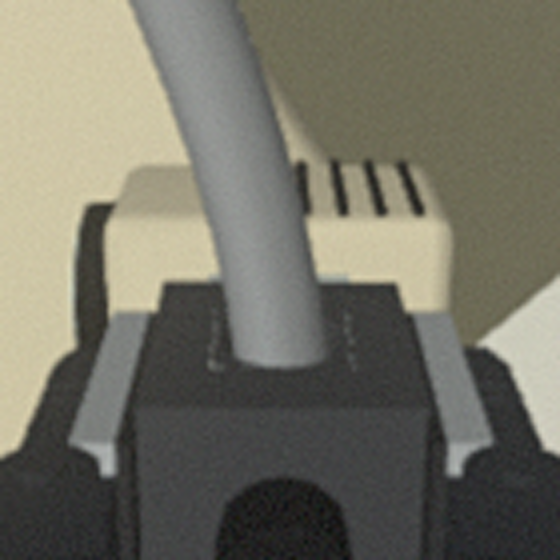

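Still free and centred.

play_rows:
  plan:
    - [[0, 0.16, 0], [-0.34, 0, 0], 1]
    - [[0, 0.32, -0.01], [-0.66, 0, 0], 1]
    - [[0, 0.48, -0.03], [-0.97, 0, 0], 1]
    - [[0, 0.64, -0.04], [-1.27, 0, 0], 1]

```text
t: 14.92
eef_pos: [491.1, 37.9, 123.6]
orientation: [[-0.001, -0.588, -0.809], [-0.001, -0.809, 0.588], [-1.0, 0.001, 0.0]]
wrist_force: [-0.6, 0.2, -3.5]
width: 0.387
```

```bash
python3 nxt.py 4 6; python3 v.py m
```

```text
t 14.9 s=175.9 th=58.0 B [490.88  37.54 120.97] e out 0.80 up 0.97 yaw err -0.26
force along 0.1 out 0.6 up 0.1 torque(tool) [-0.05 -0.03 -0.02]
[0.0, 0.16, -0.0] [-0.32, 0.0, -0.01] th 59.6
[0.0, 0.32, -0.01] [-0.59, 0.0, -0.01] th 61.2
[0.0, 0.48, -0.02] [-0.84, 0.0, -0.01] th 62.8
[0.0, 0.64, -0.04] [-1.08, 0.0, -0.01] th 64.4
[0.0, 0.8, -0.06] [-1.3, 0.0, -0.01] th 66.1
[0.0, 0.96, -0.08] [-1.51, 0.0, -0.01] th 67.7
```

View pics/mz.png

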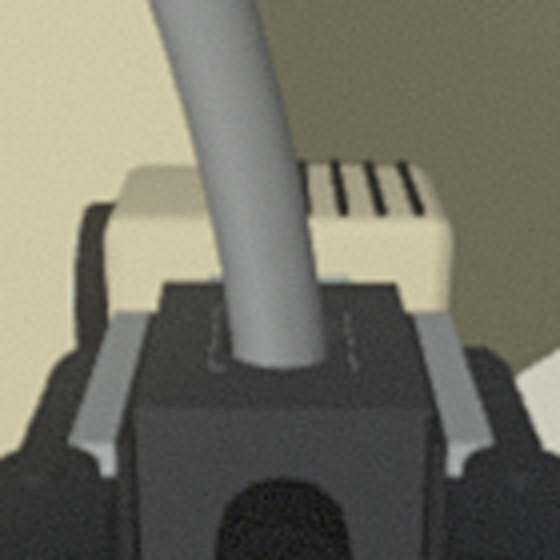

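play_rows:
  plan:
    - [[0, 0.16, 0], [-0.31, 0, 0], 1]
    - [[0, 0.32, -0.01], [-0.58, 0, 0], 1]
    - [[0, 0.48, -0.02], [-0.84, 0, 0], 1]
    - [[0, 0.64, -0.04], [-1.08, 0, 0], 1]

```text
t: 15.3
eef_pos: [482.2, 24.0, 123.7]
orientation: [[-0.001, -0.494, -0.869], [-0.001, -0.869, 0.494], [-1.0, 0.001, 0.0]]
wrist_force: [0.3, 0.7, -3.7]
width: 0.392
```

```bash
python3 nxt.py 4 6; python3 v.py n
```

```text
t 15.3 s=192.3 th=64.6 B [481.99  23.64 121.05] e out 0.85 up 1.05 yaw err -0.17
force along -0.7 out 0.1 up -0.1 torque(tool) [ 0.03 -0.03 -0.02]
[0.0, 0.16, -0.0] [-0.25, 0.0, -0.01] th 66.2
[0.0, 0.32, -0.01] [-0.46, 0.0, -0.01] th 67.9
[0.0, 0.48, -0.02] [-0.66, 0.0, -0.01] th 69.5
[0.0, 0.64, -0.03] [-0.86, 0.01, -0.01] th 71.1
[0.0, 0.8, -0.05] [-1.05, 0.01, -0.01] th 72.8
[0.0, 0.96, -0.06] [-1.23, 0.01, -0.01] th 74.4
```

View pics/nw.png

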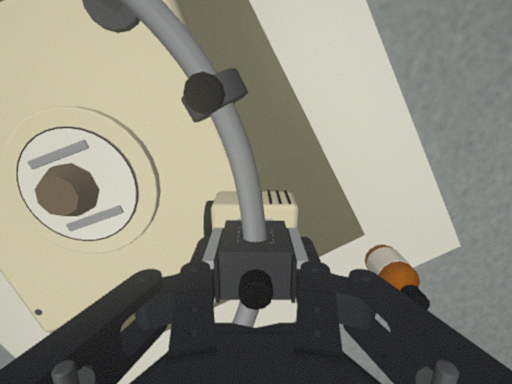

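The collar shows at about (215,98), with the lamp block still clear of it.

Run:
```python
from path import *
c=cal("wrist"); P=onz(c,(215,98),120); s=proj_s(P); s0=proj_s(bore()); print(P,s,th_of(s),"contact s",s-20.7,"to go",s-20.7-s0)
P=np.array([460.15,-53.76,118.7]); print(proj_s(P)-20.7-s0)
```

```text
[459.05 -55.1  120.  ] 274.7309366395321 98.65913906612174 contact s 254.03093663953211 to go 60.916652771476635
59.56282203830048
```

play_rows:
  plan:
    - [[0, 0.16, 0], [-0.25, 0, 0], 1]
    - [[0, 0.32, -0.01], [-0.46, 0, 0], 1]
    - [[0, 0.48, -0.02], [-0.66, 0, 0], 1]
    - [[0, 0.64, -0.03], [-0.86, 0, 0], 1]

```text
t: 15.68
eef_pos: [474.9, 9.4, 123.8]
orientation: [[-0.001, -0.415, -0.91], [-0.001, -0.91, 0.415], [-1.0, 0.001, 0.001]]
wrist_force: [-0.5, 0.1, -3.5]
width: 0.388
```

```bash
python3 nxt.py 4 6; python3 v.py o
```

```text
t 15.7 s=208.6 th=71.2 B [474.69   8.99 121.17] e out 0.78 up 1.17 yaw err -0.12
force along 0.1 out 0.5 up 0.1 torque(tool) [0.08 0.03 0.02]
[0.0, 0.16, -0.0] [-0.21, 0.01, -0.01] th 72.9
[0.0, 0.32, -0.01] [-0.39, 0.01, -0.01] th 74.5
[0.0, 0.48, -0.01] [-0.58, 0.01, -0.01] th 76.2
[0.0, 0.64, -0.03] [-0.77, 0.01, -0.01] th 77.8
[0.0, 0.8, -0.04] [-0.97, 0.01, -0.01] th 79.5
[0.0, 0.96, -0.06] [-1.17, 0.01, -0.01] th 81.2
```

View pics/oz.png

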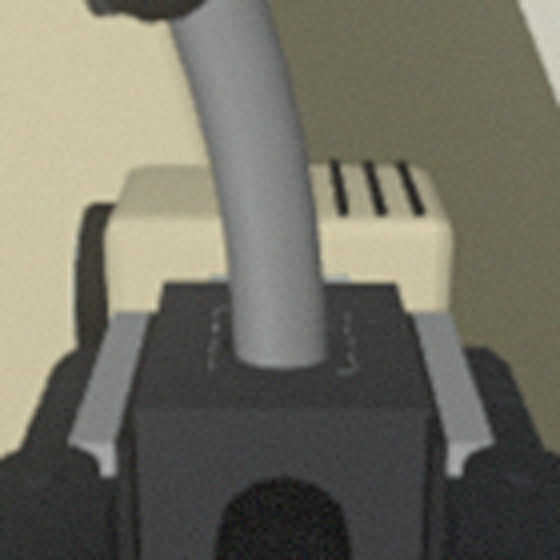

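play_rows:
  plan:
    - [[0, 0.16, 0], [-0.21, 0, 0], 1]
    - [[0, 0.32, -0.01], [-0.4, 0, 0], 1]
    - [[0, 0.48, -0.02], [-0.6, 0, 0], 1]
    - [[0, 0.64, -0.03], [-0.8, 0, 0], 1]

```text
t: 16.07
eef_pos: [468.8, -5.8, 123.9]
orientation: [[-0.001, -0.338, -0.941], [-0.001, -0.941, 0.338], [-1.0, 0.001, 0.001]]
wrist_force: [0.0, 0.1, -3.7]
width: 0.386
```

```bash
python3 nxt.py 3 6; python3 v.py p
```

```text
t 16.1 s=224.9 th=78.0 B [468.69  -6.21 121.27] e out 0.61 up 1.27 yaw err 0.00
force along -0.1 out 0.0 up -0.1 torque(tool) [ 0.03 -0.05  0.02]
[0.0, 0.12, -0.0] [-0.15, 0.01, -0.01] th 79.2
[0.0, 0.24, -0.0] [-0.3, 0.01, -0.01] th 80.5
[0.0, 0.36, -0.01] [-0.46, 0.01, -0.01] th 81.7
[0.0, 0.48, -0.01] [-0.62, 0.01, -0.01] th 83.0
[0.0, 0.6, -0.02] [-0.79, 0.01, -0.01] th 84.2
[0.0, 0.72, -0.03] [-0.96, 0.01, -0.01] th 85.4
```

View pics/pz.png

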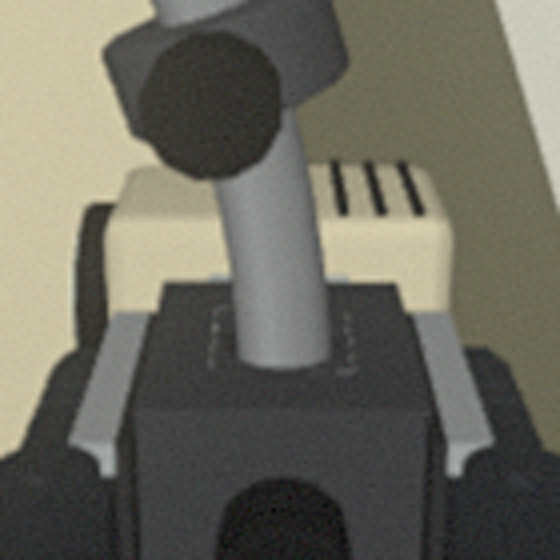

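play_rows:
  plan:
    - [[0, 0.12, 0], [-0.16, 0, 0], 1]
    - [[0, 0.24, 0], [-0.32, 0, 0], 1]
    - [[0, 0.36, 0], [-0.48, 0, 0], 1]
    - [[0, 0.48, 0], [-0.65, 0, 0], 1]

```text
t: 16.45
eef_pos: [464.3, -17.8, 123.8]
orientation: [[-0.002, -0.272, -0.962], [-0.001, -0.962, 0.272], [-1.0, 0.002, 0.002]]
wrist_force: [-0.1, -0.3, -4.4]
width: 0.392
```

```bash
python3 nxt.py 2 6; python3 v.py q
```

```text
t 16.4 s=237.6 th=83.2 B [464.18 -18.15 121.24] e out 1.23 up 1.24 yaw err 0.05
force along 0.3 out 0.1 up -0.8 torque(tool) [-0.02  0.    0.05]
[0.0, 0.08, 0.0] [-0.1, 0.02, -0.02] th 84.1
[0.0, 0.16, -0.0] [-0.22, 0.02, -0.02] th 84.9
[0.0, 0.24, -0.0] [-0.33, 0.02, -0.02] th 85.7
[0.0, 0.32, -0.01] [-0.45, 0.02, -0.02] th 86.6
[0.0, 0.4, -0.01] [-0.57, 0.02, -0.02] th 87.4
[0.0, 0.48, -0.02] [-0.7, 0.02, -0.02] th 88.2
```

View pics/qz.png

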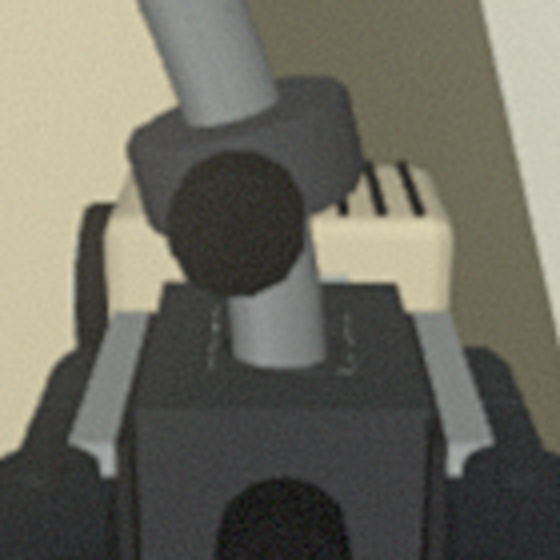

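play_rows:
  plan:
    - [[0, 0.08, 0], [-0.11, 0, 0], 1]
    - [[0, 0.16, 0], [-0.22, 0, 0], 1]
    - [[0, 0.24, -0.01], [-0.34, 0, 0], 1]
    - [[0, 0.32, -0.02], [-0.46, 0, 0], 1]

```text
t: 16.83
eef_pos: [462.2, -26.2, 123.8]
orientation: [[-0.003, -0.224, -0.975], [-0.001, -0.975, 0.224], [-1.0, 0.002, 0.002]]
wrist_force: [0.4, -0.1, -3.5]
width: 0.387
```

```bash
python3 nxt.py 1 8; python3 v.py r
```

```text
t 16.8 s=246.2 th=86.8 B [462.1  -26.56 121.2 ] e out 1.15 up 1.20 yaw err -0.09
force along 0.0 out -0.4 up 0.1 torque(tool) [-0.01 -0.01  0.01]
[0.0, 0.04, 0.0] [-0.08, 0.02, -0.02] th 87.2
[0.0, 0.08, -0.0] [-0.14, 0.02, -0.02] th 87.6
[0.0, 0.12, -0.0] [-0.2, 0.02, -0.02] th 88.1
[0.0, 0.16, -0.0] [-0.26, 0.02, -0.02] th 88.5
[0.0, 0.2, -0.0] [-0.32, 0.02, -0.02] th 88.9
[0.0, 0.24, -0.0] [-0.39, 0.02, -0.02] th 89.3
[0.0, 0.28, -0.01] [-0.45, 0.02, -0.02] th 89.7
[0.0, 0.32, -0.01] [-0.51, 0.02, -0.02] th 90.1
```

View pics/rz.png

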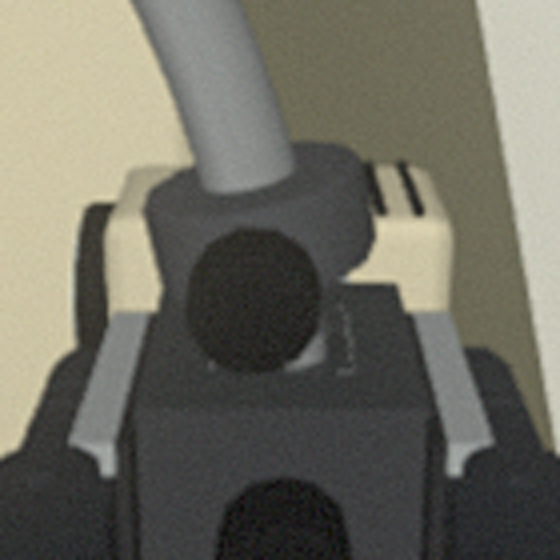

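play_rows:
  plan:
    - [[0, 0.04, 0], [-0.08, 0, 0], 1]
    - [[0, 0.08, 0], [-0.14, 0, 0], 1]
    - [[0, 0.12, 0], [-0.2, 0, 0], 1]
    - [[0, 0.15, 0], [-0.25, 0, 0], 1]

```text
t: 17.22
eef_pos: [461.2, -30.1, 123.8]
orientation: [[-0.003, -0.198, -0.98], [-0.002, -0.98, 0.198], [-1.0, 0.002, 0.003]]
wrist_force: [-0.5, -0.1, -4.2]
width: 0.386
```

```bash
python3 nxt.py 1 4; python3 v.py u
```

```text
t 17.2 s=250.3 th=88.5 B [461.11 -30.51 121.17] e out 1.29 up 1.17 yaw err -0.05
force along 0.2 out 0.4 up -0.6 torque(tool) [ 0.02 -0.01 -0.03]
[0.0, 0.04, 0.0] [-0.07, 0.02, -0.02] th 88.9
[0.0, 0.08, -0.0] [-0.13, 0.02, -0.02] th 89.3
[0.0, 0.12, -0.0] [-0.2, 0.02, -0.02] th 89.7
[0.0, 0.16, -0.0] [-0.26, 0.02, -0.02] th 90.2
```

View pics/uz.png

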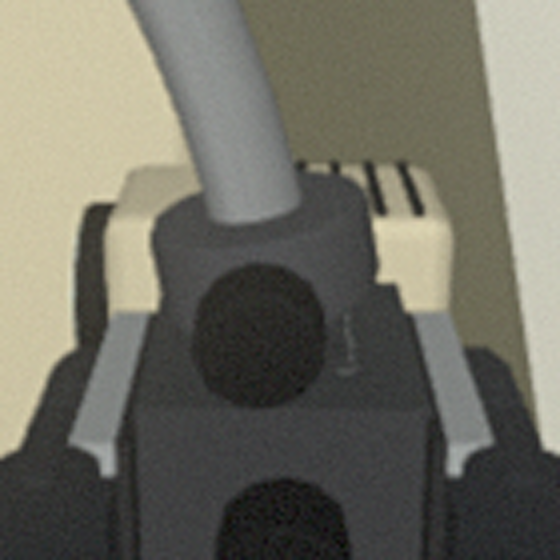

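play_rows:
  plan:
    - [[0, 0.04, 0], [-0.07, 0, 0], 1]
    - [[0, 0.06, 0], [-0.1, 0, 0], 1]
    - [[0, 0.06, 0], [-0.1, 0, 0], 1]

```text
t: 17.52
eef_pos: [460.8, -31.7, 123.7]
orientation: [[-0.003, -0.187, -0.982], [-0.002, -0.982, 0.187], [-1.0, 0.002, 0.003]]
wrist_force: [0.6, 0.1, -3.0]
width: 0.392
```

play_rows:
  plan:
    - [[0, 0.02, 0], [-0.04, 0, 0], 1]
    - [[0, 0.04, 0], [-0.07, 0, 0], 1]
    - [[0, 0.04, 0], [-0.07, 0, 0], 1]

```text
t: 17.77
eef_pos: [460.6, -32.8, 123.7]
orientation: [[-0.003, -0.18, -0.984], [-0.002, -0.984, 0.18], [-1.0, 0.002, 0.003]]
wrist_force: [0.5, 0.0, -4.0]
width: 0.388
```

```bash
python3 nxt.py 1 2; python3 v.py x
```

```text
t 17.8 s=253.0 th=89.6 B [460.5  -33.17 121.15] e out 1.39 up 1.15 yaw err -0.03
force along -0.1 out -0.5 up -0.4 torque(tool) [-0.04 -0.02 -0.03]
[0.0, 0.04, 0.0] [-0.07, 0.03, -0.02] th 90.0
[0.0, 0.08, -0.0] [-0.13, 0.03, -0.02] th 90.5
```

View pics/xz.png

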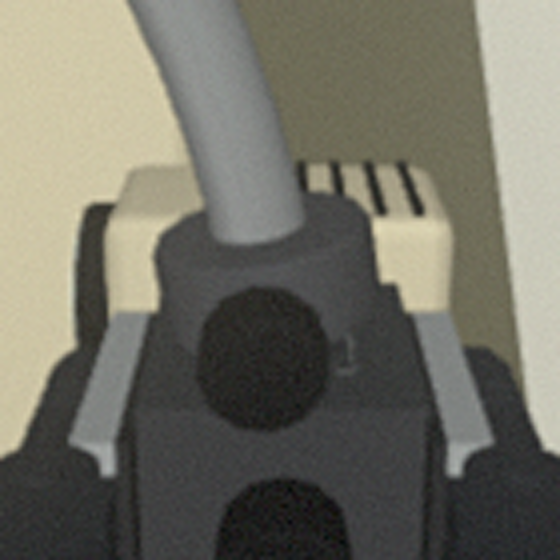

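play_rows:
  plan:
    - [[0, 0.02, 0], [-0.04, 0, 0], 1]
    - [[0, 0.04, 0], [-0.07, 0, 0], 1]
    - [[0, 0.04, 0], [-0.07, 0, 0], 1]

```text
t: 18.07
eef_pos: [460.4, -33.8, 123.7]
orientation: [[-0.003, -0.173, -0.985], [-0.002, -0.985, 0.173], [-1.0, 0.002, 0.003]]
wrist_force: [0.4, -0.1, -4.0]
width: 0.387
```

play_rows:
  plan:
    - [[0, 0.02, 0], [-0.04, 0, 0], 1]
    - [[0, 0.04, 0], [-0.07, 0, 0], 1]
    - [[0, 0.04, 0], [-0.07, 0, 0], 1]

```text
t: 18.32
eef_pos: [460.3, -34.4, 123.8]
orientation: [[-0.003, -0.166, -0.986], [-0.001, -0.986, 0.166], [-1.0, 0.001, 0.003]]
wrist_force: [0.6, 1.9, -3.7]
width: 0.388
```

```bash
python3 nxt.py 1 2; python3 v.py y
```

```text
t 18.3 s=254.6 th=90.3 B [460.24 -34.84 121.18] e out 1.35 up 1.18 yaw err 0.19
force along -1.9 out -0.3 up -0.1 torque(tool) [-0.07 -0.23 -0.72]
[0.0, 0.04, 0.0] [-0.03, 0.02, -0.01] th 90.7
[0.0, 0.08, 0.0] [-0.1, 0.02, -0.01] th 91.1
```

View pics/yz.png

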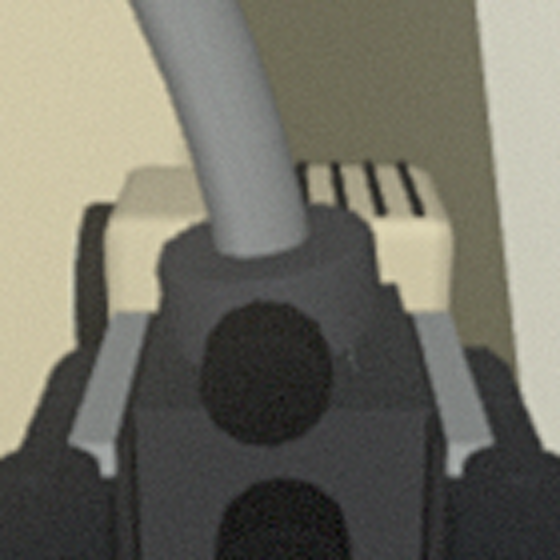

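There is contact: the reaction along the rod is 1.9 N, the torque has jumped, and the move stopped short. I'll confirm with one small nudge.

play_rows:
  plan:
    - [[0, 0.02, 0], [0, 0, 0], 1]
    - [[0, 0.03, 0], [0, 0, 0], 1]

```text
t: 18.53
eef_pos: [460.3, -34.6, 123.8]
orientation: [[-0.002, -0.166, -0.986], [-0.0, -0.986, 0.166], [-1.0, 0.0, 0.002]]
wrist_force: [-1.0, 5.4, -4.1]
width: 0.39
```

```bash
python3 nxt.py 1 1; python3 look.py c2
```

```text
t 18.5 s=254.8 th=90.4 B [460.23 -35.03 121.16] e out 1.32 up 1.16 yaw err 0.11
force along -5.2 out 1.9 up -0.5 torque(tool) [-0.1  -0.58 -1.72]
[0.0, 0.04, 0.0] [-0.05, 0.02, -0.0] th 90.8
18.5333 [ 15.93  14.41 -31.54  -0.04 -44.17 -25.44] [460.3  -34.64 123.76] [-0.97  5.45 -4.13] [1.79 0.29 0.09] 0.3898653913101222
[[-0.   -0.17 -0.99]
 [-0.   -0.99  0.17]
 [-1.    0.    0.  ]]
```

View pics/c2c.png

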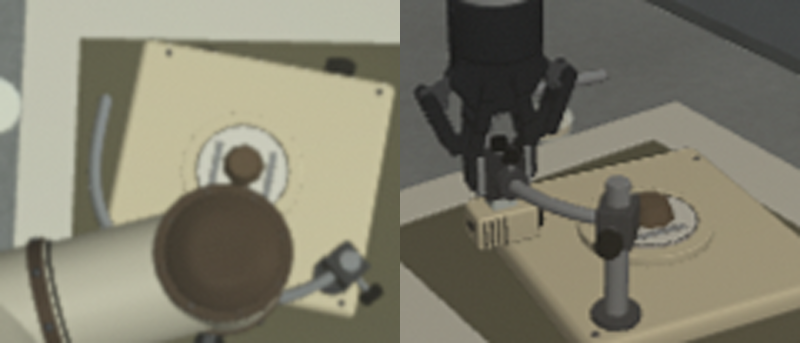

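play_rows:
  plan:
    - [[0.02, 0.005, 0], [0, 0, 0], 1]
    - [[0.03, 0.005, 0], [0, 0, 0], 1]

```text
t: 18.85
eef_pos: [460.6, -34.5, 123.2]
orientation: [[-0.002, -0.165, -0.986], [0.0, -0.986, 0.165], [-1.0, 0.0, 0.002]]
wrist_force: [-0.4, 3.3, -1.1]
width: 0.391
```

play_rows:
  plan:
    - [[0.02, 0.005, 0], [0, 0, 0], 1]
    - [[0.03, 0.005, 0], [0, 0, 0], 1]

```text
t: 19.02
eef_pos: [460.9, -34.6, 122.7]
orientation: [[-0.001, -0.165, -0.986], [0.0, -0.986, 0.165], [-1.0, 0.0, 0.001]]
wrist_force: [-0.0, 3.8, -1.7]
width: 0.391
```

play_rows:
  plan:
    - [[0.015, 0, 0], [0, 0, 0], 1]
    - [[0.02, 0, 0], [0, 0, 0], 1]

```text
t: 19.18
eef_pos: [461.1, -34.6, 122.3]
orientation: [[-0.0, -0.165, -0.986], [0.0, -0.986, 0.165], [-1.0, -0.0, 0.0]]
wrist_force: [-1.2, 3.6, 0.0]
width: 0.388
```

```bash
python3 nxt.py 1 1
```

```text
t 19.2 s=254.6 th=90.3 B [460.99 -35.   119.73] e out 0.58 up -0.27 yaw err 0.23
force along -3.3 out 1.8 up 3.6 torque(tool) [-0.07 -0.35 -0.87]
[-0.0, 0.04, 0.0] [-0.03, 0.0, 0.0] th 90.7
```

The rod carries the weight now and the lamp rests lightly on the collar. Opening the fingers.

play_rows:
  plan:
    - [[0, 0, 0], [0, 0, 0], 0.1]
    - [[0, 0, 0], [0, 0, 0], 0]
    - [[0, 0, 0], [0, 0, 0], -0.2]
    - [[0, 0, 0], [0, 0, 0], -0.4]
    - [[0, 0, 0], [0, 0, 0], -0.6]
    - [[0, 0, 0], [0, 0, 0], -0.8]
    - [[0, 0, 0], [0, 0, 0], -1]
    - [[0, 0, 0], [0, 0, 0], -1]

```text
t: 19.85
eef_pos: [461.1, -34.7, 122.3]
orientation: [[-0.0, -0.165, -0.986], [0.0, -0.986, 0.165], [-1.0, 0.0, 0.0]]
wrist_force: [-0.2, 0.6, -0.3]
width: 1.005
```

```bash
python3 look.py r1; python3 v.py r1v
```

```text
19.85 [ 15.92  14.55 -31.63  -0.01 -43.84 -25.4 ] [461.05 -34.67 122.34] [-0.22  0.62 -0.33] [-0.01  0.07 -0.05] 1.0046891414663206
[[-0.   -0.16 -0.99]
 [ 0.   -0.99  0.16]
 [-1.    0.    0.  ]]
```

View pics/r1wz.png

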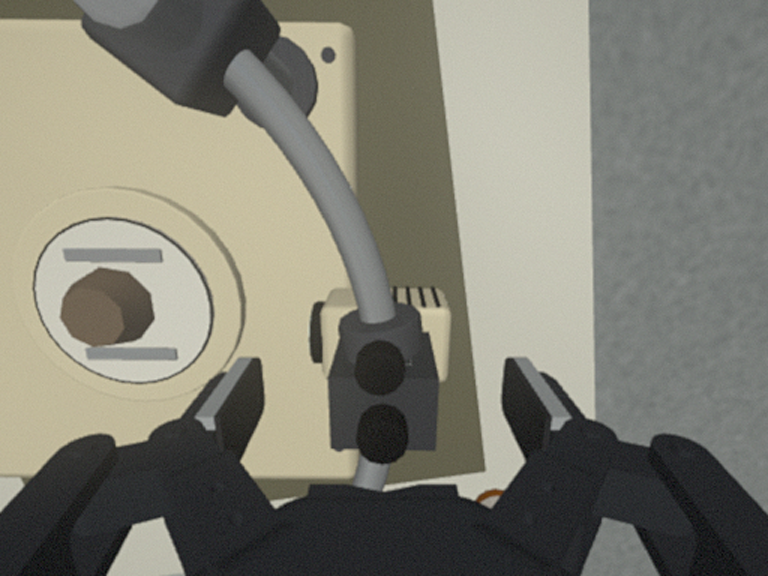

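View pics/r1c.png

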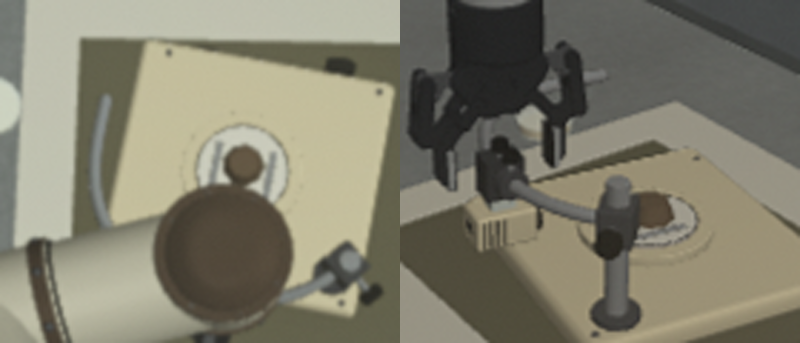

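The lamp hangs free between the open fingers, against the collar. I'll lift straight up.

play_rows:
  plan:
    - [[-0.3, 0, 0], [0, 0, 0], -1]
    - [[-0.8, 0, 0], [0, 0, 0], -1]
    - [[-1.4, 0, 0], [0, 0, 0], -1]
    - [[-2.2, 0, 0], [0, 0, 0], -1]
    - [[-3.2, 0, 0], [0, 0, 0], -1]
    - [[-4.2, 0, 0], [0, 0, 0], -1]
    - [[-5.2, 0, 0], [0, 0, 0], -1]
    - [[-6.0, 0, 0], [0, 0, 0], -1]

```text
t: 20.72
eef_pos: [461.4, -34.7, 275.1]
orientation: [[0.002, -0.165, -0.986], [0.0, -0.986, 0.165], [-1.0, -0.001, -0.002]]
wrist_force: [0.0, 1.0, 0.2]
width: 1.0
```

play_rows:
  plan:
    - [[-0.2, -1.0, 0], [0, 0, 0], -1]
    - [[-0.4, -2.2, 0], [0, 0, 0], -1]
    - [[-0.4, -3.5, 0], [0, 0, 0], -1]
    - [[-0.4, -4.8, 0], [0, 0, 0], -1]
    - [[-0.4, -6, 0], [0, 0, 0], -1]
    - [[-0.4, -7, 0], [0, 0, 0], -1]
    - [[-0.4, -7, 0], [0, 0, 0], -1]

```text
t: 21.3
eef_pos: [490.9, 141.4, 285.5]
orientation: [[0.003, -0.161, -0.987], [0.001, -0.987, 0.161], [-1.0, -0.001, -0.003]]
wrist_force: [-0.8, 0.5, -0.2]
width: 1.0
```

```bash
python3 look.py z1
python3 - <<'E'
from path import *
T=cv2.imread("pics/z1t.png");S_=cv2.imread("pics/z1s.png");T0=cv2.imread("pics/top0.png");S0=cv2.imread("pics/side0.png")
r=lambda im,x,y,w,h:cv2.resize(im[y:y+h,x:x+w],(400,300),interpolation=cv2.INTER_CUBIC)
cv2.imwrite("pics/cmp.png",np.vstack([np.hstack([r(T0,235,180,80,60),r(T,235,180,80,60)]),np.hstack([r(S0,200,165,80,60),r(S_,200,165,80,60)])]))
E
```

```text
21.3 [ 34.33   9.24 -11.91   0.07 -68.66 -43.61] [490.88 141.35 285.45] [-0.8   0.49 -0.19] [-0.02  0.01  0.03] 0.9996227842424983
[[ 0.   -0.16 -0.99]
 [ 0.   -0.99  0.16]
 [-1.   -0.   -0.  ]]
```

View pics/cmp.png

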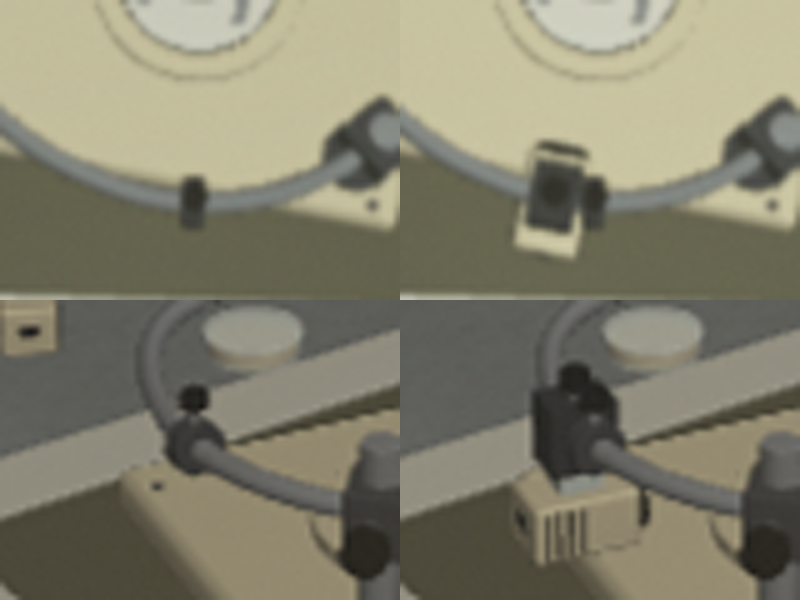

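View pics/z1s.png

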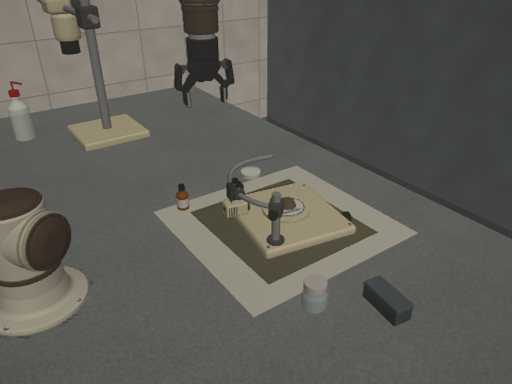

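```bash
python3 -c "
from station import manip
s=manip.observe(); print(s['t'],s['wrist_force']); print(manip.job_done())"
```

```text
21.45 [ 0.3683107  -0.6694799   0.22277628]
the job is handed in; nothing more can be done
None
```

The lamp is on the rail, lens facing the stage, hanging against the stop collar. I handed the job in at 21.5 s with the gripper open and clear of everything.

- **Fitting:** I gripped the lamp by its block and slid it over the rod's free end. Readings between moves showed no contact there beyond the lamp's own weight.
- **Sliding:** I followed the bend in short steps. The shape came from the camera pictures, and I checked force and the wrist view between moves. Sideways force stayed at about 1 N or less up to the collar.
- **Contact:** The collar showed as a reaction along the rod of 1.9 N. A small nudge raised it to about 5 N, which was the highest reading and is below the 12 N that would shift the collar.
- **Release:** I let the lamp down until the rod carried its weight, then opened the fingers and lifted straight up.

**Last checks:** In the top and side pictures the collar is where it was at the start, to within about a pixel. The lamp block sits against it, and the other things on the bench look unmoved.

- **Disagreement:** Camera and arm readings put the lamp's bore about 19 mm from the collar's middle, against the expected 20 to 21.5 mm. That is within the 2 mm calibration error, so I relied on the contact force and the pictures.
- **Mistake:** I first took the lamp's rear socket for the lens. The wrist camera showed which end was which before I gripped it.

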